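# Put a frit cup away and ease the dust flap shut

## Robot

A 6-joint arm with a two-finger parallel gripper is mounted at the origin on the work surface. World frame = base frame: x ahead of the robot, y to its left, z up, the work surface at z = 0. Lengths are in m, angles in rad, forces in N, time in s.
With the tool pointing down it reaches from about 0.325 to 0.9 m from the base axis. Payload 3.5 kg.
Tool frame: the origin (TCP) lies midway between the tips of the shut fingers; the grasp point (between the pads) lies 19 mm behind it (grip_depth is the distance from the TCP to the grasp point, in m); z points along the fingers, y is the direction in which the jaws open and shut (so a half turn about z gives the same grasp; the last joint's range is limited). The gripper opens to 85 mm and grips with 20 to 120 N. Pads are 22 mm wide; open, the fingers measure 114 mm over their backs; the gripper's body (76 mm by 85 mm) begins 54 mm behind the grasp point. The pads swing forward as they close: fully open they stand 13 mm farther back than shut.
Start: joints at [1.205, 0.276, -0.026, 1.268, 0, 1.467], TCP at [0.162, 0.604, 0.231] pointing down, gripper open.
Joint ranges: [-3.12, 3.12], [-0.85, 1.88], [-1.08, 1.24], [-1.95, 2.15], [-1.57, 1.53], [-3.14, 3.14]. Speed limits (rad/s): [2.57, 2.57, 3.14, 3.14, 3.14, 3.14].

## Interface

Orientations are given as a unit quaternion [w, x, y, z].
In Python, from workcell import * gives the robot as it stands.
- The arm moves only by the shell command python3 -m inch 'ROWS' [FORCE]. ROWS is JSON, a list of rows, each a list of 5 numbers: the gripper command: -1 is fully open, 1 is shut, values between are in proportion, then the shift along the tool's x, y, z in cm, then the turn about the tool's z in degrees. A call has 1 to 12 rows; each row is the pose to reach, as a shift and turn from the pose commanded when the call began, along the tool's axes at that moment; what a row does not reach only later rows make up. A row lasts 1/12 s, in which the tool goes at most 41.7 mm and 7.16 degrees, less where a joint would pass 70% of its speed; a pose out of reach is approached as far as the arm can. A call with a gripper value outside its range is refused whole. The fingers move at their own pace and stop on an object; FORCE is the grip in N (left out, the last holds). Time passes only in rows, so rows that repeat a pose let the fingers close. It gives the time, the measured TCP pose, the force and the opening at its end, in the units of the state.
- observe(): the state, without advancing time (a new reading comes with each control period).
- grab_frame(name): name is "scene" or "top"; returns a dict with "pixels" (384x512x3 uint8, red, green, blue), "fov_y" (degrees; the focal length in pixels is half the picture's height over the tangent of half this angle, whatever the lens; pixels are square), "cx", "cy" (the principal point, pixels), "k1" (the pictures are not rectified: a ray, as slopes to the right and down, at radius r is drawn at 1 + k1 r^2 times it, then the intrinsics apply), "pose" (4x4, takes a point from camera to world coordinates). Camera axes: x right, y up, looking along -z (the intrinsics and any distortion apply to the point x, -y, -z); pixel columns grow to the right and rows downward; lengths in m; the calibration is good to about 2 mm. A picture is of the moment at which its call begins. There is no depth.
- job_done(): hands the job in, once; it reports no verdict.
The state is a dict: "time": time; "qpos": joint angles; "qvel": joint speeds; "joint_torque": joint torques, N m; "eef_pos": TCP position; "eef_rot": TCP orientation; "force": force on the tool from outside, world axes, zero at the start; "moment": the same for the moment, N m; "finger_gap": opening from 0.0 (shut) to 1.0 (fully open).
Only numpy, scipy, OpenCV 4.12 (cv2) and the standard library are available. Lean on these libraries where they do the work, as an engineer would, in place of code of your own. Each camera call takes 0.05 s, during which the arm holds its last target.

## Task

Put the loose frit cup on the bench away in the dust box: swing the box's spring flap up and over by its pull bar until it stays open by itself, then nest the cup, mouth up, in the matching cup that leans in the rack inside, home but with only a light push so that the two do not jam. Finally bring the flap back over by its bar and ease it right down against its spring, never letting it drop or slam, and leave everything else where it stands.

Things in the scene. Friction and masses are not known exactly. Their poses are not given: they have to be found in the camera images.
- dustbox: Fixed dust box of grey sheet steel, 160 deep (x), 270 wide (y), walls 3. Origin under its centre, x to its back, z up; its front (-x) faces roughly the robot. Open top slopes 19 deg down to the front: front wall 104 high, sides 154 at the back. A spring stands 15 out from its left (+y) side. Inside: wooden rack leaning 30 deg to the front, 3 wells 46 deep side by side, centres at y = -62, 0, 62.
- flap (a joint): Flap angle, rad: 0 shut, 2.16 fully open at its stop (15 deg past upright). Axis: box's y through point hinge. Flat sheet 154 long, 276 wide, 0.3 kg; shut, it slopes 19 deg down to the front. An over-centre spring pulls it shut below about 1.75 and open above; moving it takes up to 4 N at the bar. Let go between 0.04 and 1.7 it slams at 3 to 15 rad/s; eased by hand it stays under 2.5 rad/s.
- pull_bar (a point): Middle of the flap's pull bar: round steel bar, 10 in diameter, 110 long, parallel to the hinge (box's y), in the flap's plane, 190 from the hinge axis, 31 clear of the flap's front edge, on an arm at each end. Shut, it is 96 above the bench in front of the box; open, it is the flap's topmost part, 342 high.
- hinge (a point): Point on the flap's hinge axis in the middle of its width, 158 above the bench; axes as the dust box's, 65 behind its centre.
- cup: The loose frit cup, on the bench, mouth up: thick cast aluminium, 66 high, 0.11 to 0.23 kg. Round and tapered: 34 across the foot, with a straight collar 50 across round the upper 28. Mouth 42 across inside, narrowing to 27 at its floor, 4 thick. Origin: centre of the underside; z along its axis to the mouth.
- rack_cup: The matching cup, same shape, loose in any one of the wells, axis leaning about 30 deg to the box's front, rim 20 above the rack's boards. Origin: centre of underside; z along its axis to the mouth. The other cup nests on this axis: free until the tapers meet, its foot then 30 to 35 above this foot (varies with how it is turned), its collar just above this rim. A push over 10 N wedges them.
- sifter: Bystander: closed steel sifter tin with a domed top, 50 across, 58 high, in another well. Origin: centre of the underside, z along its axis.
- rack_jar: Bystander: small capped glass jar, 50 across, 62 high, in the third well. Origin: centre of the underside, z along its axis.
- optic_mould: Bystander: ribbed brass optic mould, 58 across, 78 high, standing close beside the loose cup. Origin: centre of the underside.
- frit_jar: Bystander: amber glass jar with a dark cap, 54 across, 85 high, standing close on the loose cup's other side. Origin: centre of the underside.
- wax_cake: Bystander: round cake of beeswax, 80 across, 26 high. Origin: centre of the underside.
- water_bottle: Bystander: water bottle, 62 across, 200 high. Origin: centre of the underside.
- jacks: Bystander: steel jacks (long two-bladed tongs) lying flat, 275 long (its x, from -125 to +150), 50 wide, 12 high. Origin: on the bench between the blades.
Mind the look-alikes: they are no part of the job. Leave any green or red look-alike of the cup alone.

How it is judged:
By the outcome, as a careful person would: the job done as asked, in the order asked, and still so for the second after the job is handed in, with the robot touching nothing.
It also fails if it takes over 72 s, if anything falls off the work surface, if the arm or the gripper's body presses on something with over 40 N, if the wrist force passes 120 N, or if a joint passes its speed limit or range.

## Working session

There is one attempt and no reset: what is moved stays moved. The work goes in short steps, Python scripts to look and compute and a shell command to move; the robot and the scene stay as the last step left them, time stands still between calls to the robot, and variables do not carry over. Pictures are saved under pics/ and viewed, and the job is handed in when it is done.

```bash
ls; mkdir -p pics; cat > h.py <<'E'
from workcell import *
import numpy as np, cv2
def cam(f):
    h=f["pixels"].shape[0]; fl=h/2/np.tan(np.radians(f["fov_y"])/2)
    return fl
def proj(f,P):
    P=np.atleast_2d(P); T=np.linalg.inv(f["pose"]); c=P@T[:3,:3].T+T[:3,3]
    s=np.c_[c[:,0]/-c[:,2],-c[:,1]/-c[:,2]]
    r2=(s**2).sum(1,keepdims=True); s=s*(1+f["k1"]*r2)
    return s*cam(f)+[f["cx"],f["cy"]]
def ray(f,uv):
    d=(np.array(uv,float)-[f["cx"],f["cy"]])/cam(f); s=d.copy()
    for _ in range(30): s=d/(1+f["k1"]*(s@s))
    v=f["pose"][:3,:3]@np.array([s[0],-s[1],-1]); return f["pose"][:3,3],v/np.linalg.norm(v)
def onz(f,uv,z):
    o,v=ray(f,uv); return o+v*(z-o[2])/v[2]
def tri(f1,u1,f2,u2):
    o1,v1=ray(f1,u1);o2,v2=ray(f2,u2)
    A=np.c_[v1,-v2]; t=np.linalg.lstsq(A,o2-o1,rcond=None)[0]
    a=o1+v1*t[0];b=o2+v2*t[1]; return (a+b)/2,np.linalg.norm(a-b)
def save(f,n,crop=None,k=1.5):
    p=f["pixels"][:,:,::-1]
    if crop: x0,y0,x1,y1=crop; p=p[y0:y1,x0:x1]
    cv2.imwrite("pics/"+n+".png",cv2.resize(p,None,fx=k,fy=k,interpolation=cv2.INTER_CUBIC))
E
python3 - <<'E'
from h import *
import pickle
fs={n:grab_frame(n) for n in("scene","top")}
pickle.dump(fs,open("f0.pkl","wb"))
for n,f in fs.items():
    save(f,n+"0"); print(n,f["fov_y"],f["cx"],f["cy"],f["k1"],f["pose"].round(3).tolist())
print(observe())
E
```

```text
pics
scene 57.40655854046993 260.96357578742897 192.3313660602152 0.027406820216870305 [[0.829, -0.454, 0.325, 0.83], [0.559, 0.674, -0.483, -0.506], [0.001, 0.582, 0.813, 0.92], [0.0, 0.0, 0.0, 1.0]]
top 48.10416687867482 256.58791145211774 187.94108867661063 -0.14338022539724027 [[0.011, 0.989, -0.148, 0.34], [-1.0, 0.012, 0.006, -0.054], [0.007, 0.148, 0.989, 1.406], [0.0, 0.0, 0.0, 1.0]]
{'time': 0.1, 'qpos': array([ 1.20464361e+00,  2.77115889e-01, -2.77603844e-02,  1.26801710e+00,
        2.21217534e-05,  1.46738603e+00]), 'qvel': array([ 0.00037486, -0.0007761 ,  0.00209167,  0.0013491 , -0.00017809,
       -0.00082012]), 'joint_torque': array([ 1.18600205e-04, -4.46707928e+01,  2.96128821e+01,  8.47513002e-03,
       -1.62856340e-04,  5.46980999e-06]), 'eef_pos': array([0.16208173, 0.60287281, 0.23022708]), 'eef_rot': array([-2.54675681e-04,  1.30993601e-01,  9.91382659e-01, -1.01718321e-03]), 'force': array([-0.00442783, -0.6582521 , -0.39366346]), 'moment': array([ 0.01625329,  0.00942852, -0.0152847 ]), 'finger_gap': 1.001665464097723}
```

View pics/scene0.png

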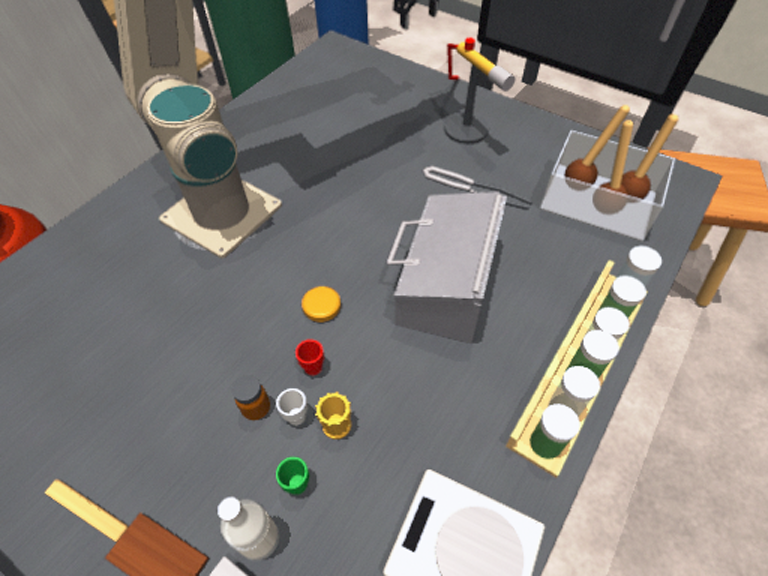

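View pics/top0.png

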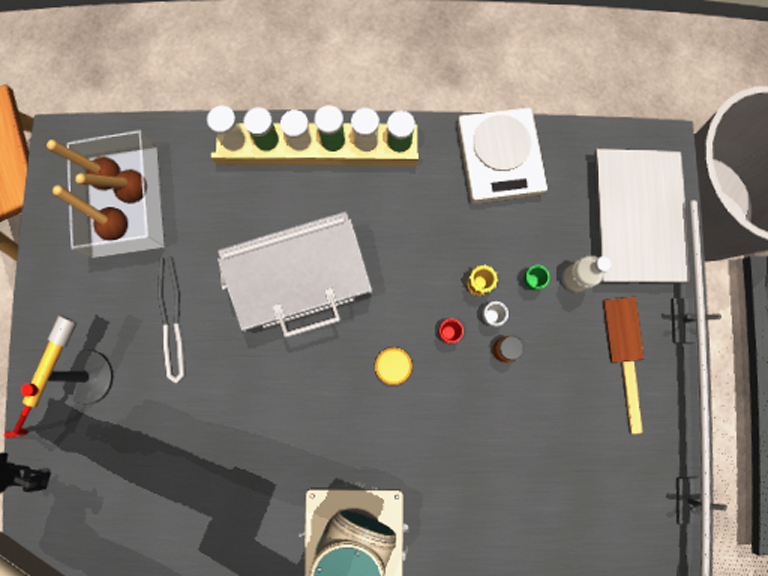

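Top view: the candidates for the cup are the silver cup (495,313 in the 1.5× picture), the red one (451,330), the green one (537,277) and the ribbed brass mould (482,280). I choose the silver one, which stands between the brass mould and the amber jar (508,348). The box is at about (295,272), with its pull bar at about (310,325). Next, close crops.

```bash
python3 - <<'E'
from h import *
import pickle
fs=pickle.load(open("f0.pkl","rb"))
save(fs["top"],"ct",(140,135,255,230),6.5)
save(fs["scene"],"cs",(250,120,345,235),5)
a=fs["top"]["pixels"][170:250,280:380,::-1];b=fs["scene"]["pixels"][215:335,140:250,::-1]
A=cv2.resize(a,None,fx=4,fy=4,interpolation=2);B=cv2.resize(b,None,fx=3.6,fy=3.6,interpolation=2)
c=np.zeros((440,800,3),np.uint8);c[:A.shape[0],:400]=A;c[:B.shape[0],400:400+B.shape[1]]=B
cv2.imwrite("pics/cup0.png",c)
E
```

```text
(no output)
```

View pics/ct.png

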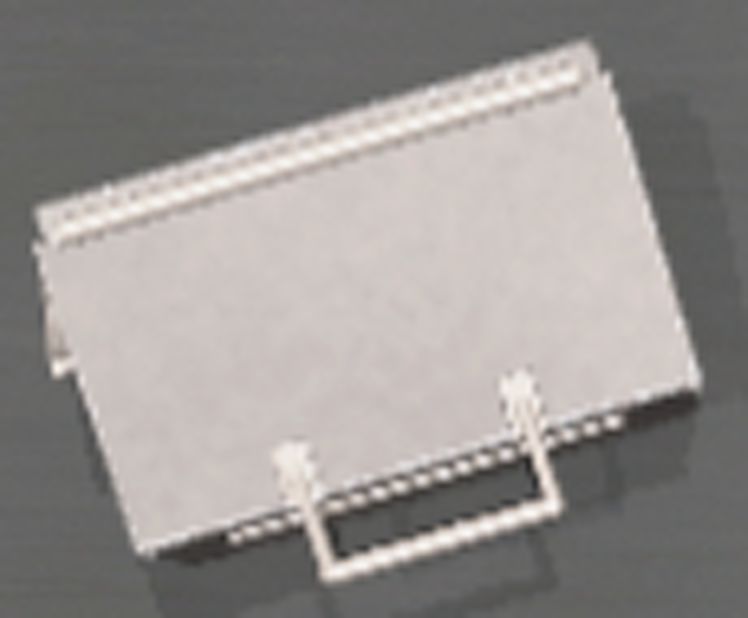

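View pics/cs.png

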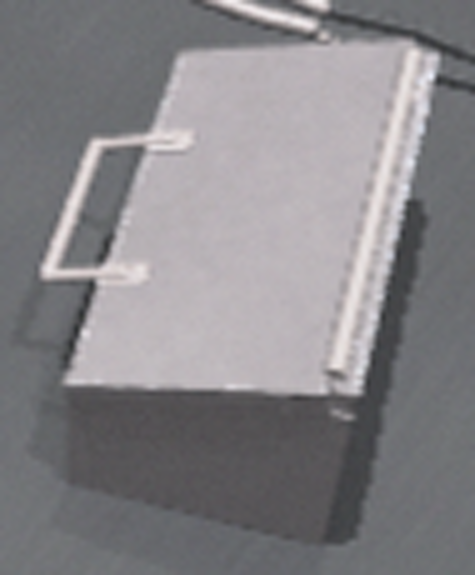

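View pics/cup0.png

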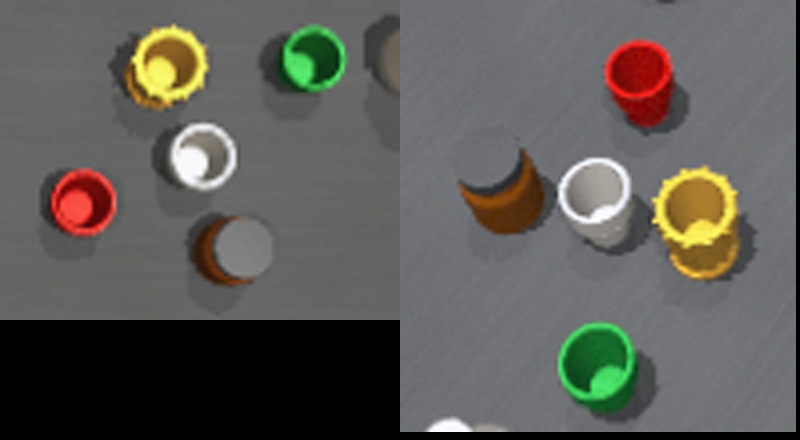

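```bash
python3 - <<'E'
from h import *
import pickle
fs=pickle.load(open("f0.pkl","rb"));t,s=fs["top"],fs["scene"]
T=lambda x,y:(140+(x+.5)/6.5-.5,135+(y+.5)/6.5-.5)
S=lambda x,y:(250+(x+.5)/5-.5,120+(y+.5)/5-.5)
pts={"barL":((332,575),(96,145)),"barR":((556,508),(47,275)),
"hL":((58,235),(412,50)),"hR":((578,75),(337,375)),"fL":((142,553),(180,53)),"fR":((697,388),(67,385))}
R={}
for k,(a,b) in pts.items():
    p,e=tri(t,T(*a),s,S(*b)); R[k]=p; print(k,p.round(4),round(e,4))
for a,b in(("barL","barR"),("hL","hR"),("fL","fR")):
    d=R[a]-R[b]; print(a,np.linalg.norm(d),np.degrees(np.arctan2(-d[0],d[1])),(R[a]+R[b])/2)
T=lambda x,y:onz(t,(280+(x+.5)/4-.5,170+(y+.5)/4-.5),.066)
print("cup top",T(203,155), "scene",onz(s,(140+(195-.0)/3.6-.4,215+(190)/3.6-.4),.066))
def T2(x,y,z):return onz(t,(280+(x+.5)/4-.5,170+(y+.5)/4-.5),z)
def S2(x,y,z):return onz(s,(140+(x-400)/3.6-.4,215+y/3.6-.4),z)
print("mould",T2(171,63,.078),S2(697,207,.078));print("jar",T2(243,248,.085),S2(490,165,.085))
print("red",T2(83,201,.066),"green",T2(314,58,.066))
# ellipse fit of silver rim
E
```

```text
barL [0.4259 0.1391 0.0965] 0.0013
barR [0.459  0.0345 0.0964] 0.0017
hL [0.5747 0.2605 0.1618] 0.0014
hR [0.6527 0.0245 0.1576] 0.0014
fL [0.4338 0.2265 0.1101] 0.0009
fR [ 0.5162 -0.0307  0.1042] 0.0031
barL 0.1096838193741971 17.57208611670581 [0.44246872 0.08678876 0.09643939]
hL 0.24858574110278683 18.28334146839675 [0.61371658 0.1424962  0.15968399]
fL 0.2701490665244584 17.76305648158724 [0.47497915 0.0979288  0.10715727]
cup top [ 0.47834412 -0.2944563   0.066     ] scene [ 0.47813237 -0.29354     0.066     ]
mould [ 0.54940749 -0.26796381  0.078     ] [ 0.55095267 -0.26630142  0.078     ]
jar [ 0.40454427 -0.32141192  0.085     ] [ 0.41161512 -0.32525719  0.085     ]
red [ 0.44132863 -0.1995036   0.066     ] green [ 0.55672116 -0.38498892  0.066     ]
```

```bash
cat >> h.py <<'E'
from scipy.spatial.transform import Rotation as Ro
PSI=np.radians(17.9); XB=np.array([np.cos(PSI),np.sin(PSI),0]); YB=np.array([-np.sin(PSI),np.cos(PSI),0])
BAR=np.array([.4425,.0868,.0964]); H=BAR+.1797*XB; H[2]=.158; BOX=H-.065*XB; BOX[2]=0
CUP=np.array([.4783,-.294,0])
def st():
    o=observe(); q=o["eef_rot"]; R=Ro.from_quat([q[1],q[2],q[3],q[0]]).as_matrix()
    return o,np.array(o["eef_pos"]),R
def need(target,yaw=None):
    o,p,R=st(); d=R.T@(np.array(target)-p)*100
    y=np.degrees(np.arctan2(R[1,1],R[0,1]))
    print("t",round(o["time"],2),"tcp",p.round(4),"yawY",round(y,1),"tilt",R[:,2].round(3),"gap",round(o["finger_gap"],3),"F",o["force"].round(1))
    print("shift cm",d.round(2),"turn",None if yaw is None else round(y-yaw,1))
E
python3 - <<'E'
from h import *
print(H,BOX)
need(BAR+[0,0,.06],17.9)
E
```

```text
[0.61350151 0.14203198 0.158     ] [0.55164788 0.1220538  0.        ]
t 0.1 tcp [0.1621 0.6029 0.2302] yawY 74.9 tilt [-0.001 -0.002 -1.   ] gap 1.002 F [-0.  -0.7 -0.4]
shift cm [-40.49 -42.54   7.46] turn 57.0
```

```bash
python3 -m inch '[[0.44,-20,-21,2,0],[0.44,-20,-21,2,0],[0.44,-20,-21,2,0],[0.44,-20,-21,2,0],[0.44,-40.5,-42.5,3,57],[0.44,-40.5,-42.5,3,57],[0.44,-40.5,-42.5,3,57],[0.44,-40.5,-42.5,3,57],[0.44,-40.5,-42.5,3,57],[0.44,-40.5,-42.5,3,57],[0.44,-40.5,-42.5,3,57],[0.44,-40.5,-42.5,3,57]]' 30 | tail -c 600
python3 -m inch '[[0.44,0,0,0,0],[0.44,0,0,0,0]]' >/dev/null; python3 -c "
from h import *
need(BAR+[0,0,-.019],17.9)"
```

```text
time: 1.1
eef_pos: [0.4012, 0.163, 0.2049]
eef_rot: [-0.0, 0.591, 0.807, -0.0]
force: [-0.4, 0.1, 0.8]
finger_gap: 0.277
t 1.27 tcp [0.4016 0.163  0.2048] yawY 17.7 tilt [-0.001  0.    -1.   ] gap 0.277 F [-0.3 -0.5  0.2]
shift cm [-8.51  1.6  12.73] turn -0.2
```

```bash
python3 -m inch '[[0.44,-8.5,1.6,0,0],[0.44,-8.5,1.6,0,0],[0.44,-8.5,1.6,0,0],[0.44,-8.5,1.6,4,0],[0.44,-8.5,1.6,6,0],[0.44,-8.5,1.6,6,0]]' |tail -c 600
python3 -c "
from h import *
need(BAR+[0,0,-.019],17.9)
t=grab_frame('top');s=grab_frame('scene')
a=t['pixels'][150:260,140:260,::-1];b=s['pixels'][110:230,230:350,::-1]
c=np.zeros((400,800,3),np.uint8);A=cv2.resize(a,(400,367),interpolation=2);B=cv2.resize(b,(400,400),interpolation=2);c[:367,:400]=A;c[:,400:]=B
cv2.imwrite('pics/bar1.png',c)"
```

```text
time: 1.77
eef_pos: [0.4376, 0.0901, 0.1407]
eef_rot: [-0.004, 0.587, 0.809, -0.003]
force: [-0.4, -1.0, 0.1]
finger_gap: 0.278
t 1.77 tcp [0.4376 0.0901 0.1407] yawY 18.1 tilt [-0.01  0.   -1.  ] gap 0.278 F [-0.4 -1.   0.1]
shift cm [-0.49  0.42  6.33] turn 0.2
```

View pics/bar1.png

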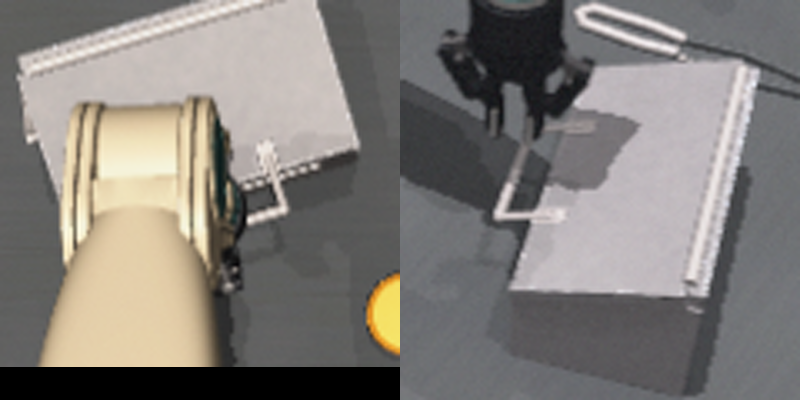

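The gripper is above the bar with its fingers on either side of it (scene crop: fingertips at 495–540,130). It has not settled yet.

```bash
python3 -m inch '[[0.44,0,0,0,0],[0.44,0,0,0,0]]' >/dev/null; python3 -c "
from h import *
need(BAR+[0,0,-.019],17.9)"
```

```text
t 2.03 tcp [0.4438 0.0899 0.1469] yawY 18.0 tilt [ 0.003  0.    -1.   ] gap 0.275 F [1.6 0.  0.8]
shift cm [-0.25 -0.24  6.95] turn 0.1
```

```bash
python3 -m inch '[[0.44,0,-0.2,0,0],[0.44,-0.2,-0.2,2,0],[0.44,-0.2,-0.2,4,0],[0.44,-0.2,-0.2,5.5,0],[0.44,-0.2,-0.2,6.8,0],[0.44,-0.2,-0.2,6.8,0],[0.44,-0.2,-0.2,6.8,0]]' |tail -c 600;python3 -c "
from h import *
need(BAR+[0,0,-.019],17.9)
s=grab_frame('scene');save(s,'bar2',(230,110,350,230),5)"
```

```text
time: 2.62
eef_pos: [0.441, 0.0866, 0.0775]
eef_rot: [-0.0, 0.588, 0.809, -0.0]
force: [0.8, 0.2, -0.1]
finger_gap: 0.28
t 2.62 tcp [0.441  0.0866 0.0775] yawY 18.0 tilt [-0. -0. -1.] gap 0.28 F [ 0.8  0.2 -0.1]
shift cm [-0.03  0.15  0.01] turn 0.1
```

View pics/bar2.png

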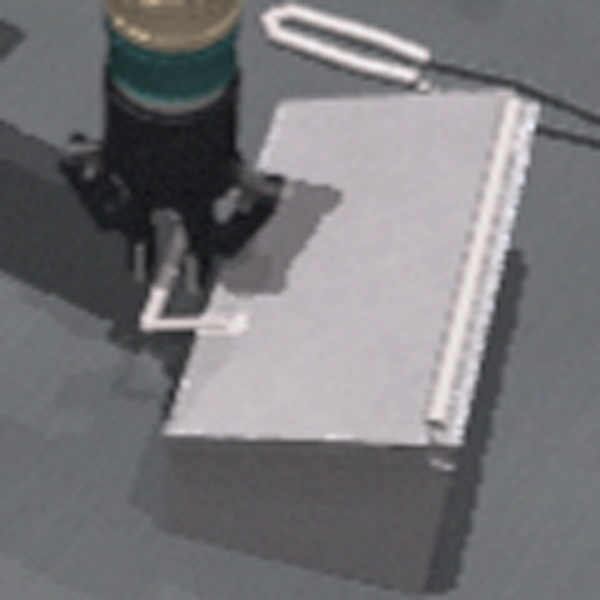

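The bar (170,270) runs between the fingers. I close on it gently.

```bash
python3 -m inch '[[0.9,0,0.1,0,0],[1,0,0.1,0,0],[1,0,0.1,0,0],[1,0,0.1,0,0]]' 30 |tail -c 600;python3 -c "
from h import *
need(BAR+[0,0,-.019],17.9)
o,p,R=st()
C=p+[0,0,.019]
d=C-H; print('radius',np.hypot(d@XB,d[2]),np.degrees(np.arctan2(d[2],-(d@XB))))
for th in range(0,127,4):
    a=np.radians(th-19); P=.19*np.array([-np.cos(a),np.sin(a)]);P0=.19*np.array([-np.cos(np.radians(19)),-np.sin(np.radians(19))])
    q=(P-P0)*100; print(th,'y %.1f z %.1f'%(q[0],-q[1]),end='; ')
"
```

```text
time: 3.0
eef_pos: [0.4429, 0.0868, 0.0785]
eef_rot: [0.001, 0.588, 0.809, 0.0]
force: [-3.4, -1.0, 6.1]
finger_gap: 0.103
t 3.0 tcp [0.4429 0.0868 0.0785] yawY 17.9 tilt [ 0.002 -0.    -1.   ] gap 0.103 F [-3.4 -1.   6.1]
shift cm [ 0.01 -0.04  0.11] turn 0.0
radius 0.1892230574891156 -18.632659150457002
0 y 0.0 z -0.0; 4 y -0.4 z -1.3; 8 y -0.7 z -2.6; 12 y -0.9 z -3.9; 16 y -1.0 z -5.2; 20 y -1.0 z -6.5; 24 y -1.0 z -7.8; 28 y -0.8 z -9.2; 32 y -0.5 z -10.5; 36 y -0.2 z -11.7; 40 y 0.2 z -13.0; 44 y 0.7 z -14.2; 48 y 1.3 z -15.4; 52 y 2.0 z -16.5; 56 y 2.8 z -17.6; 60 y 3.6 z -18.7; 64 y 4.5 z -19.6; 68 y 5.5 z -20.5; 72 y 6.5 z -21.4; 76 y 7.6 z -22.1; 80 y 8.8 z -22.8; 84 y 9.9 z -23.4; 88 y 11.2 z -23.9; 92 y 12.4 z -24.4; 96 y 13.7 z -24.7; 100 y 15.0 z -25.0; 104 y 16.3 z -25.1; 108 y 17.6 z -25.2; 112 y 19.0 z -25.2; 116 y 20.3 z -25.0; 120 y 21.6 z -24.8; 124 y 22.9 z -24.5;
```

```bash
python3 -m inch '[[1,0,-0.2,-0.7,0],[1,0,-0.4,-1.3,0],[1,0,-0.7,-2.6,0],[1,0,-0.9,-3.9,0],[1,0,-1.0,-5.2,0],[1,0,-1.0,-6.5,0],[1,0,-1.0,-7.8,0],[1,0,-0.8,-9.2,0],[1,0,-0.5,-10.5,0],[1,0,-0.2,-11.7,0],[1,0,0.2,-13.0,0],[1,0,0.2,-13.0,0]]' |tail -c 600;python3 -c "
from h import *
o,p,R=st()
C=p+[0,0,.019]
d=C-H; print(o['force'],'radius',np.hypot(d@XB,d[2]),d@YB,np.degrees(np.arctan2(d[2],-(d@XB)))+19)
for th in range(40,127,4):
    a=np.radians(th-19); P=.19*np.array([-np.cos(a),np.sin(a)]);b=np.radians(21);P0=.19*np.array([-np.cos(b),np.sin(b)])
    q=(P-P0)*100; print(th,'y %.1f z %.1f'%(q[0],-q[1]),end='; ')
s=grab_frame('scene');save(s,'op1',(200,60,350,210),4)
"
```

```text
time: 4.0
eef_pos: [0.4441, 0.0873, 0.2091]
eef_rot: [0.0, 0.588, 0.809, -0.0]
force: [-1.7, -1.7, -4.1]
finger_gap: 0.102
[-1.68946269 -1.71707812 -4.07426056] radius 0.19131058357223307 -1.5417391917453394e-05 40.4951649757963
40 y 0.0 z -0.0; 44 y 0.5 z -1.2; 48 y 1.1 z -2.4; 52 y 1.8 z -3.5; 56 y 2.6 z -4.6; 60 y 3.4 z -5.7; 64 y 4.3 z -6.6; 68 y 5.3 z -7.5; 72 y 6.3 z -8.4; 76 y 7.4 z -9.1; 80 y 8.5 z -9.8; 84 y 9.7 z -10.4; 88 y 10.9 z -10.9; 92 y 12.2 z -11.4; 96 y 13.5 z -11.7; 100 y 14.8 z -12.0; 104 y 16.1 z -12.1; 108 y 17.4 z -12.2; 112 y 18.7 z -12.2; 116 y 20.1 z -12.0; 120 y 21.4 z -11.8; 124 y 22.7 z -11.5;
```

View pics/op1.png

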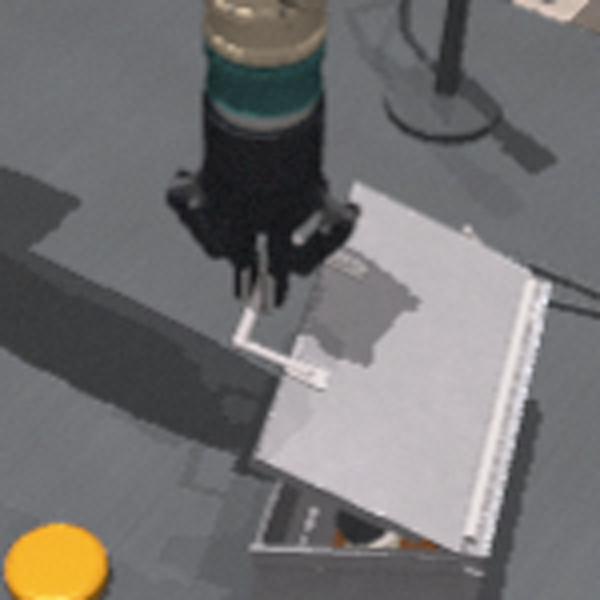

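The flap is following in the grip, about 40° open. Continue.

```bash
python3 -m inch '[[1,0,0.5,-1.2,0],[1,0,1.1,-2.4,0],[1,0,1.8,-3.5,0],[1,0,2.6,-4.6,0],[1,0,3.4,-5.7,0],[1,0,4.3,-6.6,0],[1,0,5.3,-7.5,0],[1,0,6.3,-8.4,0],[1,0,7.4,-9.1,0],[1,0,8.5,-9.8,0],[1,0,9.7,-10.4,0],[1,0,9.7,-10.4,0]]' |tail -c 600;cat > arc.py <<'E'
from h import *
import sys
th0,th1,step=map(float,sys.argv[1:4])
o,p,R=st()
C=p+[0,0,.019]
d=C-H; print(o['force'],'radius',np.hypot(d@XB,d[2]),d@YB,np.degrees(np.arctan2(d[2],-(d@XB)))+19)
b=np.radians(th0-19)
th=th0
while abs(th-th0)<=abs(th1-th0)+1e-6:
    a=np.radians(th-19); P=.19*np.array([-np.cos(a),np.sin(a)]);P0=.19*np.array([-np.cos(b),np.sin(b)])
    q=(P-P0)*100; print(th,'y %.1f z %.1f'%(q[0],-q[1]),end='; '); th+=step
E
python3 arc.py 84 124 4
```

```text
time: 5.05
eef_pos: [0.5368, 0.1171, 0.3158]
eef_rot: [0.001, 0.588, 0.809, 0.001]
force: [-7.1, -2.7, 16.6]
finger_gap: 0.097
[-7.07433973 -2.72774104 16.57032702] radius 0.1943548795118015 -0.00018620275289047154 84.4955724876693
84.0 y 0.0 z -0.0; 88.0 y 1.2 z -0.5; 92.0 y 2.5 z -0.9; 96.0 y 3.8 z -1.3; 100.0 y 5.1 z -1.5; 104.0 y 6.4 z -1.7; 108.0 y 7.7 z -1.8; 112.0 y 9.0 z -1.8; 116.0 y 10.3 z -1.6; 120.0 y 11.7 z -1.4; 124.0 y 12.9 z -1.1;
```

```bash
python3 -m inch '[[1,0,0,0,0],[1,0,0,0,0]]' |tail -c 300; python3 arc.py 84 84 4; python3 -c "
from h import *
s=grab_frame('scene');save(s,'op2',(200,60,350,210),4)
"
```

```text
time: 5.22
eef_pos: [0.5353, 0.1166, 0.3151]
eef_rot: [0.001, 0.588, 0.809, -0.0]
force: [-9.0, -3.2, 16.2]
finger_gap: 0.1
[-9.0192697  -3.22299003 16.20750597] radius 0.1943352815339322 -0.00018243185071951715 83.94772361994468
84.0 y 0.0 z -0.0;
```

View pics/op2.png

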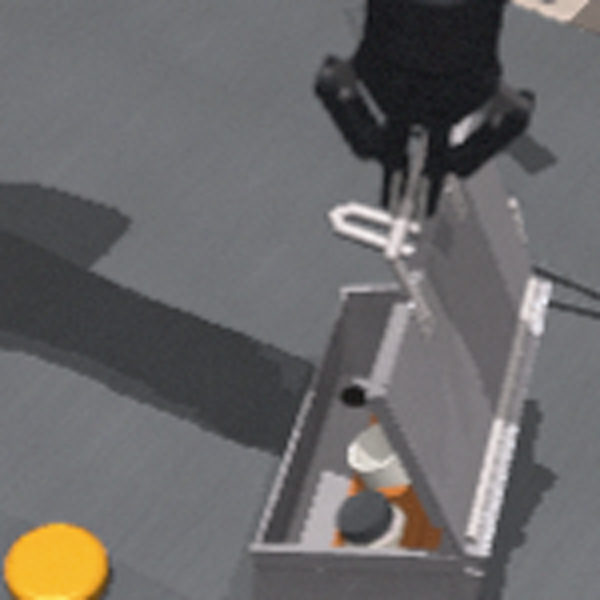

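```bash
python3 -m inch '[[1,0,0,-0.5,0],[1,0,1.2,-1.0,0],[1,0,2.5,-1.4,0],[1,0,3.8,-1.7,0],[1,0,5.1,-2.0,0],[1,0,6.4,-2.1,0],[1,0,7.7,-2.2,0],[1,0,9,-2.2,0],[1,0,10.2,-2.1,0],[1,0,11.3,-1.9,0],[1,0,12.3,-1.7,0],[1,0,12.3,-1.7,0]]' |tail -c 300; python3 arc.py 84 84 4; python3 -c "
from h import *
s=grab_frame('scene');save(s,'op3',(200,60,350,210),4)
"
```

```text
time: 6.27
eef_pos: [0.6558, 0.1555, 0.3274]
eef_rot: [0.001, 0.588, 0.809, 0.001]
force: [2.8, -1.6, 2.0]
finger_gap: 0.101
[ 2.77110971 -1.56268428  1.98989562] radius 0.19353313125660643 -0.00018884314150586752 122.2523870368663
84.0 y 0.0 z -0.0;
```

View pics/op3.png

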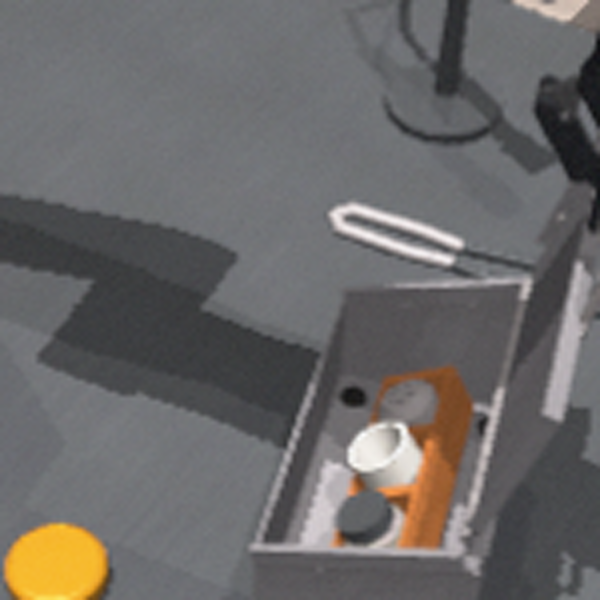

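```bash
python3 -m inch '[[1,0,0.4,0.1,0],[1,0,0.4,0.1,0],[0.44,0.4,0.4,0.1,0],[0.44,0,0.4,0.1,0],[0.44,0,0.4,0.1,0],[0.44,0,0.4,-1,0],[0.44,0,0.4,-4,0],[0.44,0,0.4,-6,0],[0.44,0,0.4,-6,0]]' |tail -c 300;  python3 -c "
from h import *
import pickle
s=grab_frame('scene');save(s,'op4',(200,60,350,210),4)
pickle.dump({'scene':s,'top':grab_frame('top')},open('f1.pkl','wb'))
need(CUP+[0,0,.2],107.9)
"
```

```text
time: 7.07
eef_pos: [0.6585, 0.157, 0.3949]
eef_rot: [0.003, 0.588, 0.809, 0.003]
force: [0.6, 0.8, 1.9]
finger_gap: 0.281
t 7.17 tcp [0.6575 0.1568 0.3903] yawY 18.0 tilt [ 0.003  0.001 -1.   ] gap 0.277 F [-0.3 -0.1  0.5]
shift cm [-37.36 -31.01  18.93] turn -89.9
```

View pics/op4.png

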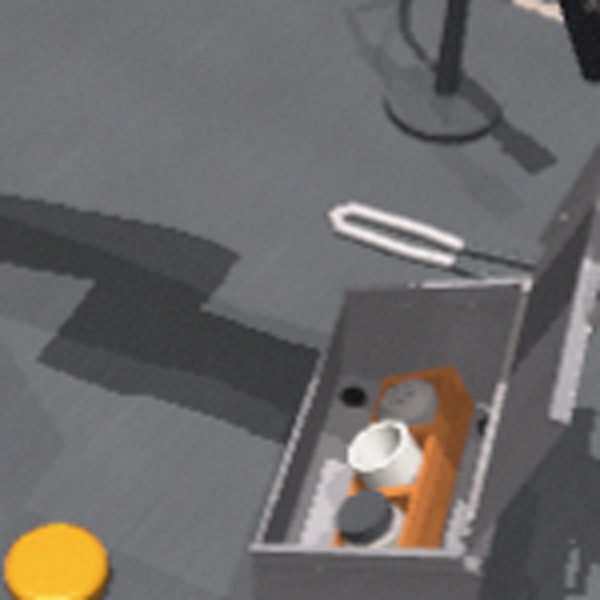

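The flap stays open on its own. The rack cup is in the middle well (385,450), with the sifter on the left (408,400) and the jar on the right (365,515). Now I go to the loose cup.

```bash
python3 -m inch '[[-1,0,-8,0,0],[-1,0,-8,0,0],[-1,-37.4,-31,0,-90],[-1,-37.4,-31,0,-90],[-1,-37.4,-31,0,-90],[-1,-37.4,-31,0,-90],[-1,-37.4,-31,0,-90],[-1,-37.4,-31,18,-90],[-1,-37.4,-31,18,-90],[-1,-37.4,-31,18,-90],[-1,-37.4,-31,18,-90],[-1,-37.4,-31,18,-90]]' 20 |tail -c 300; python3 -m inch '[[-1,0,0,0,0],[-1,0,0,0,0]]' >/dev/null; python3 -c "
from h import *
need(CUP+[0,0,.2],107.9)
"
```

```text
time: 8.17
eef_pos: [0.4953, -0.2162, 0.2658]
eef_rot: [-0.001, 0.031, 1.0, 0.001]
force: [0.2, 0.2, -0.6]
finger_gap: 1.004
t 8.33 tcp [ 0.4944 -0.2156  0.2647] yawY 85.9 tilt [-0.006  0.004 -1.   ] gap 0.999 F [-0.3  1.4  0.2]
shift cm [ 1.   -7.96  6.45] turn -22.0
```

```bash
python3 - <<'E'
from h import *
import pickle
fs=pickle.load(open("f1.pkl","rb"));t,s=fs["top"],fs["scene"]
save(t,"r_t",(150,130,250,230),6);save(s,"r_s",(260,130,330,210),7)
E
```

```text
(no output)
```

View pics/r_t.png

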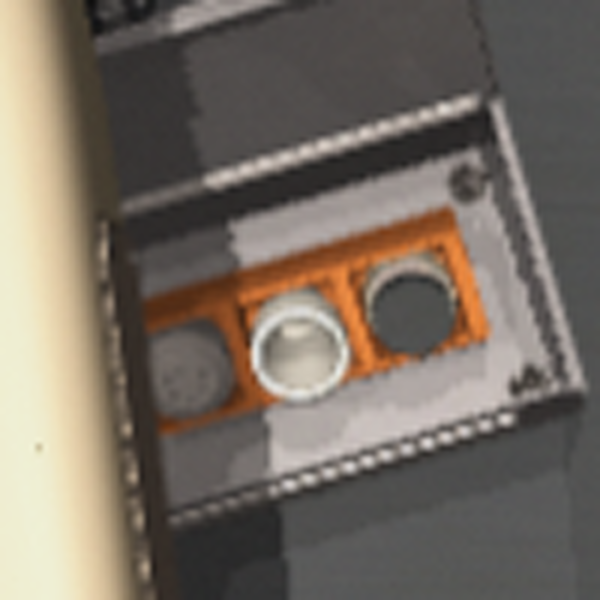

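View pics/r_s.png

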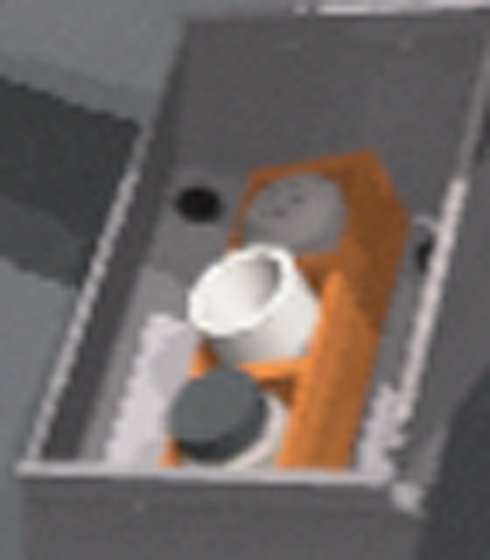

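```bash
python3 - <<'E'
from h import *
import pickle
fs=pickle.load(open("f1.pkl","rb"));t,s=fs["top"],fs["scene"]
p,e=tri(t,(150+300.5/6-.5,130+352.5/6-.5),s,(260+240.5/7-.5,130+292.5/7-.5))
d=p-BOX; print(p,e,"box frame",d@XB,d@YB,d[2])
# sanity: circle of 50 dia around estimated rim centre, tilt 30
ax=np.array([0,0,1])*np.cos(np.pi/6)-XB*.5
for dd in (0,):
    u=XB*np.cos(np.pi/6)+np.array([0,0,.5])
    a=np.linspace(0,2*np.pi,9)[:-1]
    C=p+.025*(np.outer(np.cos(a),u)+np.outer(np.sin(a),YB))
    print(((proj(t,C)-[150,130])*6).round(), ((proj(s,C)-[260,130])*7).round())
E
```

```text
[0.53482534 0.11590472 0.08160433] 0.0011099137128615486 box frame -0.017898192664629383 -0.0006809125351640253 0.08160433139310153
[[284. 307.]
 [255. 330.]
 [252. 364.]
 [276. 390.]
 [313. 393.]
 [341. 371.]
 [344. 336.]
 [321. 310.]] [[289. 281.]
 [283. 253.]
 [251. 247.]
 [212. 264.]
 [189. 296.]
 [194. 324.]
 [225. 332.]
 [265. 314.]]
```

```bash
python3 -m inch '[[-1,1,-8,0,-7],[-1,1,-8,0,-14],[-1,1,-8,3,-22],[-1,1,-8,6.4,-22],[-1,1,-8,6.4,-22],[-1,1,-8,6.4,-22],[-1,1,-8,6.4,-22]]' 20 |tail -c 300; python3 -c "
from h import *
need(CUP+[0,0,.041],107.9)
import pickle
t=grab_frame('top');s=grab_frame('scene')
pickle.dump({'scene':s,'top':t},open('f2.pkl','wb'))
a=t['pixels'][170:250,280:380,::-1];b=s['pixels'][185:335,130:250,::-1]
A=cv2.resize(a,None,fx=4,fy=4,interpolation=2);B=cv2.resize(b,None,fx=3.3,fy=3.3,interpolation=2)
c=np.zeros((500,800,3),np.uint8);c[:A.shape[0],:400]=A;c[:B.shape[0],400:400+B.shape[1]]=B
cv2.imwrite('pics/cup1.png',c)
"
```

```text
time: 8.92
eef_pos: [0.4826, -0.2941, 0.2057]
eef_rot: [0.001, -0.157, 0.988, -0.001]
force: [-0.9, -0.5, 0.4]
finger_gap: 0.998
t 8.92 tcp [ 0.4826 -0.2941  0.2057] yawY 108.1 tilt [ 0.002 -0.001 -1.   ] gap 0.998 F [-0.9 -0.5  0.4]
shift cm [ 0.43  0.17 16.47] turn 0.2
```

View pics/cup1.png

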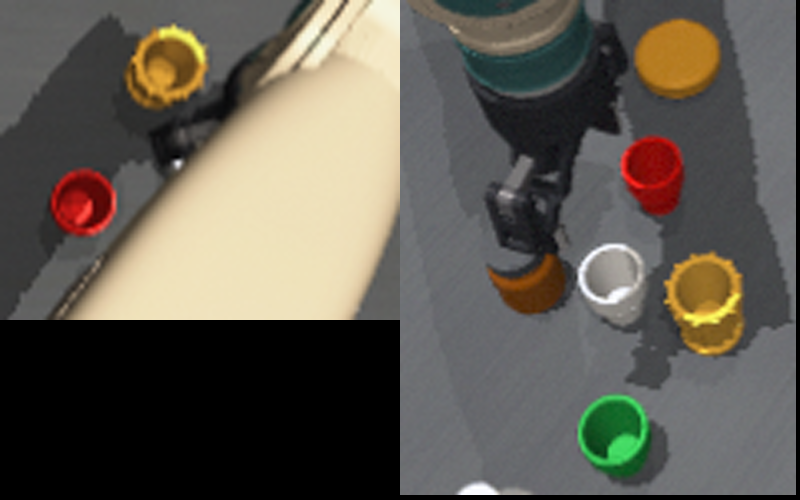

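Tool is above the silver cup (613,283), clear of the red cup on the left and the jar and mould on either side.

```bash
python3 -m inch '[[-1,0,0,0,0],[-1,0,0,0,0]]' >/dev/null; python3 -c "
from h import *
need(CUP+[0,0,.036],107.9)
"
```

```text
t 9.18 tcp [ 0.4827 -0.2949  0.2058] yawY 108.1 tilt [ 0.003 -0.002 -1.   ] gap 0.999 F [0.2 0.2 0.2]
shift cm [ 0.42  0.27 16.98] turn 0.2
```

```bash
python3 -m inch '[[-1,0.4,0.3,2,0],[-1,0.4,0.3,5,0],[-1,0.4,0.3,8,0],[-1,0.4,0.3,10.5,0],[-1,0.4,0.3,10.5,0],[-1,0.4,0.3,10.5,0]]' 20 |tail -c 300; python3 -c "
from h import *
need(CUP+[0,0,.036],107.9)
s=grab_frame('scene');save(s,'cup2',(130,185,250,300),5)
"
```

```text
time: 9.68
eef_pos: [0.476, -0.2923, 0.0983]
eef_rot: [-0.001, -0.157, 0.988, 0.001]
force: [0.8, -1.1, 1.2]
finger_gap: 1.002
t 9.68 tcp [ 0.476  -0.2923  0.0983] yawY 108.1 tilt [-0.002  0.002 -1.   ] gap 1.002 F [ 0.8 -1.1  1.2]
shift cm [-0.18 -0.25  6.23] turn 0.2
```

View pics/cup2.png

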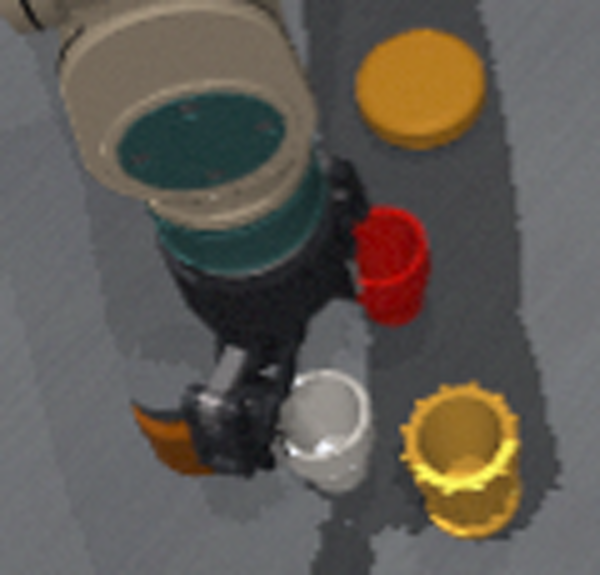

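```bash
python3 -m inch '[[-1,-0.2,-0.2,0,0],[-1,-0.2,-0.2,1.5,0],[-1,-0.2,-0.2,3,0],[-1,-0.2,-0.2,4.5,0],[-1,-0.2,-0.2,5.8,0],[-1,-0.2,-0.2,6.2,0],[-1,-0.2,-0.2,6.2,0],[-1,-0.2,-0.2,6.2,0]]' 20 |tail -c 300; python3 -c "
from h import *
need(CUP+[0,0,.036],107.9)
s=grab_frame('scene');save(s,'cup3',(130,185,250,300),5)
"
```

```text
time: 10.4
eef_pos: [0.4805, -0.2952, 0.0384]
eef_rot: [0.001, -0.157, 0.988, -0.001]
force: [0.1, -0.6, -0.1]
finger_gap: 0.998
t 10.4 tcp [ 0.4805 -0.2952  0.0384] yawY 108.1 tilt [ 0.002 -0.002 -1.   ] gap 0.998 F [ 0.1 -0.6 -0.1]
shift cm [0.18 0.18 0.24] turn 0.2
```

View pics/cup3.png

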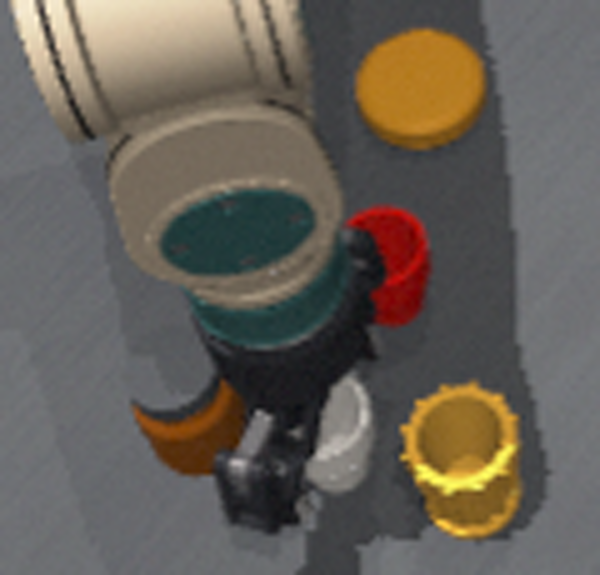

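```bash
python3 -m inch '[[-1,0.1,0.1,0.2,0],[0,0.1,0.1,0.2,0],[0.6,0.1,0.1,0.2,0],[0.6,0.1,0.1,0.2,0],[0.6,0.1,0.1,0.2,0],[0.6,0.1,0.1,0.2,0]]' 25 |tail -c 300; python3 -c "
from h import *
need(CUP+[0,0,.036],107.9)
"
```

```text
time: 10.95
eef_pos: [0.4783, -0.2938, 0.0353]
eef_rot: [0.0, -0.157, 0.988, -0.0]
force: [-0.3, 0.4, 3.1]
finger_gap: 0.578
t 10.95 tcp [ 0.4783 -0.2938  0.0353] yawY 108.1 tilt [ 0. -0. -1.] gap 0.578 F [-0.3  0.4  3.1]
shift cm [ 0.01 -0.02 -0.07] turn 0.2
```

```bash
python3 -m inch '[[0.6,0,0,-2,0],[0.6,0,0,-5,0],[0.6,0,0,-9,0],[0.6,0,0,-13,0],[0.6,0,0,-17,0],[0.6,0,0,-20,0],[0.6,0,0,-20.5,0],[0.6,0,0,-20.5,0]]' 25 |tail -c 300; python3 -c "
from h import *
M=np.array([.5348,.1159,.0816])
need(M+[0,0,.16],107.9)
s=grab_frame('scene');save(s,'cup4',(100,100,330,270),3.4)
"
```

```text
time: 11.62
eef_pos: [0.4796, -0.2948, 0.2428]
eef_rot: [0.002, -0.157, 0.988, -0.002]
force: [-0.4, -0.3, -2.2]
finger_gap: 0.58
t 11.62 tcp [ 0.4796 -0.2948  0.2428] yawY 108.1 tilt [ 0.005 -0.004 -1.   ] gap 0.58 F [-0.4 -0.3 -2.2]
shift cm [-1.801e+01  3.732e+01 -1.000e-02] turn 0.2
```

View pics/cup4.png

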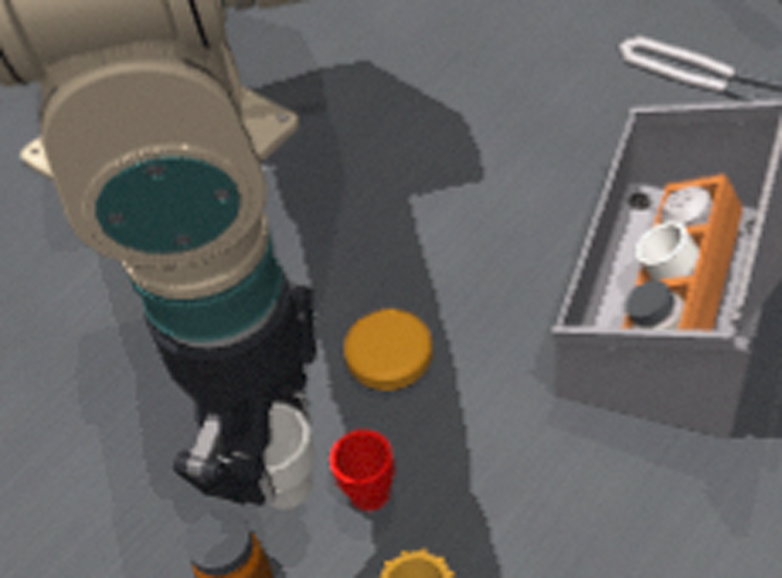

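The cup is held upright at (285,450) and has lifted clear. This view of the rack cup is unobstructed, so I measure it again.

```bash
python3 - <<'E'
from h import *
import pickle
t=grab_frame('top');s=grab_frame('scene')
pickle.dump({'scene':s,'top':t},open('f3.pkl','wb'))
a=t['pixels'][165:215,170:240,::-1];b=s['pixels'][150:200,270:340,::-1]
c=np.vstack([cv2.resize(x,None,fx=6,fy=6,interpolation=2) for x in(a,b)])
cv2.imwrite('pics/rk.png',c)
E
```

```text
(no output)
```

View pics/rk.png

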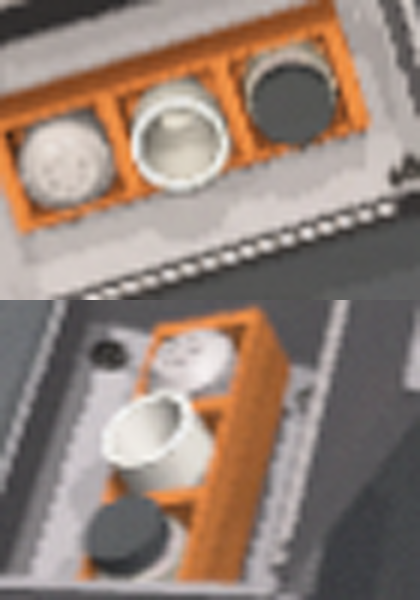

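```bash
python3 - <<'E'
from h import *
import pickle
fs=pickle.load(open("f3.pkl","rb"));t,s=fs["top"],fs["scene"]
for sc in((147,137),(149,138)):
    p,e=tri(t,(170+181/6-.5,165+144/6-.5),s,(270+(sc[0]+.5)/6-.5,150+(sc[1]+.5)/6-.5))
    d=p-BOX; print(p,e,"box frame",d@XB,d@YB,d[2])
E
```

```text
[0.53526321 0.11666956 0.0754707 ] 0.0002956632417063599 box frame -0.017246439832939185 -8.767772613330894e-05 0.07547069965052605
[0.53577592 0.11709663 0.07443048] 0.0006159442426964703 box frame -0.01662728546950966 0.0001611277979138041 0.07443047879918419
```

```bash
python3 -m inch '[[0.6,-4,4,0,0],[0.6,-18,37.3,0,0],[0.6,-18,37.3,0,0],[0.6,-18,37.3,0,0],[0.6,-18,37.3,0,0],[0.6,-18,37.3,0,0],[0.6,-18,37.3,0,0],[0.6,-18,37.3,0,0],[0.6,-18,37.3,0,0],[0.6,-18,37.3,0,0],[0.6,-18,37.3,0,0],[0.6,-18,37.3,0,0]]' 25 >/dev/null;  python3 -m inch '[[0.6,0,0,0,0],[0.6,0,0,0,0],[0.6,0,0,0,0]]' | tail -1; python3 -c "
from h import *
M=np.array([.5345,.1162,.0805])
need(M+[0,0,.035+.03],107.9)
"
```

```text
finger_gap: 0.581
t 13.02 tcp [0.5329 0.1154 0.2391] yawY 108.0 tilt [-0.002 -0.    -1.   ] gap 0.581 F [-0.4  0.2 -0.4]
shift cm [-0.2   0.03  9.36] turn 0.1
```

```bash
python3 -m inch '[[0.6,-0.2,0,2,0],[0.6,-0.2,0,5,0],[0.6,-0.2,0,8,0],[0.6,-0.2,0,10,0],[0.6,-0.2,0,10.5,0],[0.6,-0.2,0,10.5,0],[0.6,-0.2,0,10.5,0],[0.6,-0.2,0,10.5,0]]' 25 |tail -2; python3 -c "
from h import *
M=np.array([.535,.1163,.078])
need(M+[0,0,.035+.02],107.9)
s=grab_frame('scene');save(s,'ins1',(230,110,350,230),5)
"
```

```text
force: [0.6, 0.2, -1.1]
finger_gap: 0.58
t 13.68 tcp [0.537  0.1171 0.1369] yawY 108.0 tilt [ 0.004  0.    -1.   ] gap 0.58 F [ 0.6  0.2 -1.1]
shift cm [ 0.21 -0.02  0.39] turn 0.1
```

View pics/ins1.png

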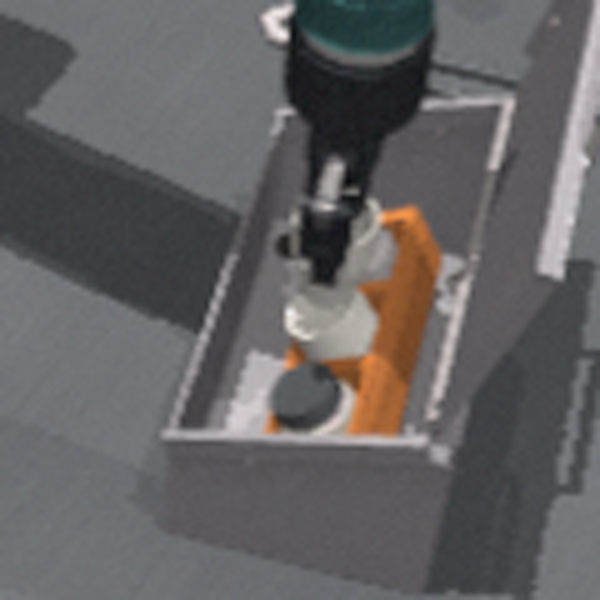

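```bash
python3 -m inch '[[0.6,0.1,0,0.2,0],[0.6,0.1,0,0.4,0],[0.6,0.1,0,0.6,0],[0.6,0.1,0,0.9,0],[0.6,0.1,0,1.2,0],[0.6,0.1,0,1.5,0],[0.6,0.1,0,1.5,0],[0.6,0.1,0,1.5,0]]' 20 |tail -2; python3 -c "
from h import *
M=np.array([.535,.1163,.078])
need(M+[0,0,.035],107.9)
s=grab_frame('scene');save(s,'ins2',(250,120,320,200),7)
"
```

```text
force: [-0.0, 0.4, -0.8]
finger_gap: 0.582
t 14.4 tcp [0.5339 0.1171 0.1195] yawY 108.1 tilt [-0.001 -0.    -1.   ] gap 0.582 F [-0.   0.4 -0.8]
shift cm [-0.08 -0.11  0.65] turn 0.2
```

View pics/ins2.png

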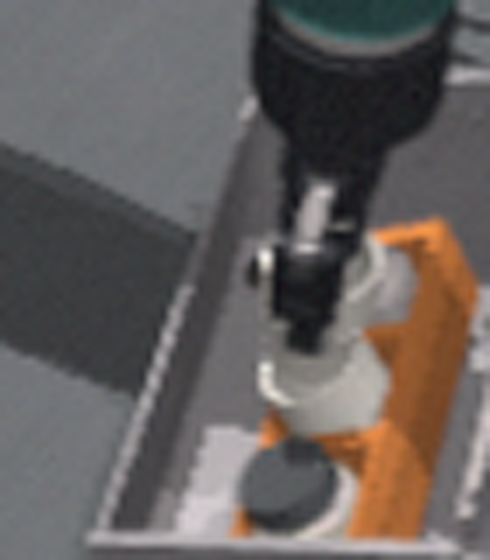

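```bash
python3 -m inch '[[0.6,0,-0.1,0.2,0],[0.6,0,-0.1,0.4,0],[0.6,0,-0.1,0.6,0],[0.6,0.1,-0.1,0.8,0],[0.6,0.1,-0.1,1.0,0],[0.6,0.1,-0.1,1.0,0]]' 20 |tail -2; python3 -c "
from h import *
M=np.array([.535,.1163,.078])
need(M+[0,0,.035],107.9)
"
```

```text
force: [0.3, 0.3, -1.1]
finger_gap: 0.582
t 14.95 tcp [0.5331 0.1158 0.1093] yawY 108.1 tilt [-0.001 -0.    -1.   ] gap 0.582 F [ 0.3  0.3 -1.1]
shift cm [-0.2  -0.01 -0.37] turn 0.2
```

```bash
python3 -m inch '[[0.6,0,0,0.2,0],[0.6,0,0,0.4,0],[0.6,0,0,0.6,0],[0.6,0,0,0.8,0],[0.6,0,0,0.8,0]]' 20 |tail -2; python3 -c "
from h import *
M=np.array([.535,.1163,.078])
need(M+[0,0,.035],107.9)
s=grab_frame('scene');save(s,'ins3',(250,120,320,200),7)
"
```

```text
force: [-5.0, 0.1, 13.0]
finger_gap: 0.582
t 15.37 tcp [0.5344 0.1162 0.1046] yawY 108.1 tilt [ 0.002  0.001 -1.   ] gap 0.582 F [-5.   0.1 13. ]
shift cm [-0.06 -0.01 -0.84] turn 0.2
```

View pics/ins3.png

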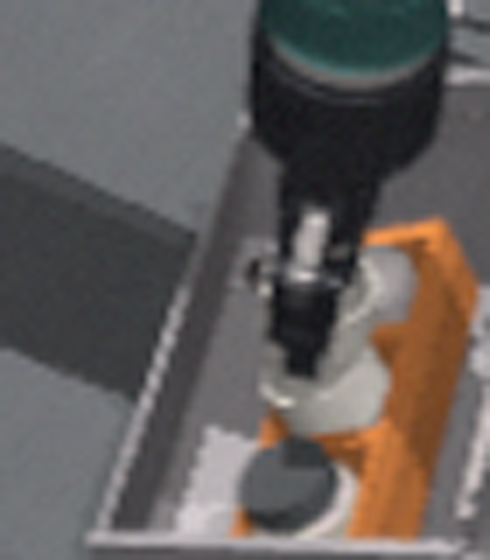

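```bash
python3 -m inch '[[0.6,0,0,-0.4,0],[0.6,0.3,0,-0.3,0],[0.6,0.5,0,-0.3,0],[0.6,0.7,0,-0.3,0],[0.6,0.7,0,-0.3,0]]' 20 |tail -2; python3 -c "
from h import *
M=np.array([.535,.1163,.078])
need(M+[0,0,.035],107.9)
s=grab_frame('scene');save(s,'ins4',(250,120,320,200),7)
"
```

```text
force: [3.9, 1.4, 2.4]
finger_gap: 0.583
t 15.83 tcp [0.5288 0.114  0.1059] yawY 108.1 tilt [ 0.004  0.001 -1.   ] gap 0.583 F [3.9 1.4 2.4]
shift cm [-0.66  0.02 -0.71] turn 0.2
```

View pics/ins4.png

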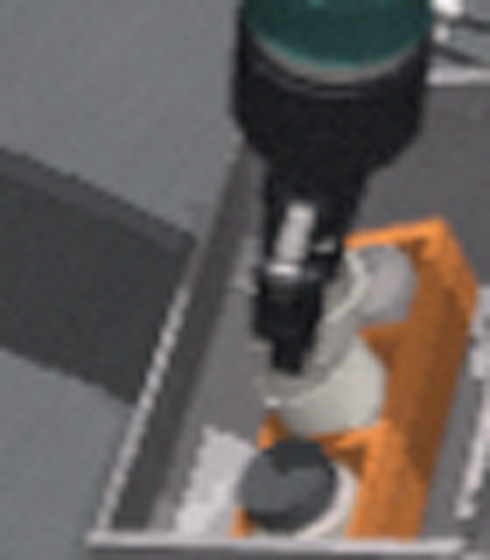

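```bash
python3 -m inch '[[0.6,0.3,0,0,0],[0.6,0.4,0,0.3,0],[0.6,0.5,0,0.5,0],[0.6,0.5,0,0.5,0]]' 20 |tail -2; python3 -c "
from h import *
M=np.array([.535,.1163,.078])
need(M+[0,0,.035],107.9)
s=grab_frame('scene');save(s,'ins5',(250,120,320,200),7)
"
```

```text
force: [1.0, 1.1, 17.9]
finger_gap: 0.58
t 16.22 tcp [0.5257 0.1127 0.1038] yawY 108.1 tilt [ 0.007  0.001 -1.   ] gap 0.58 F [ 1.   1.1 17.9]
shift cm [-1.01  0.05 -0.92] turn 0.2
```

View pics/ins5.png

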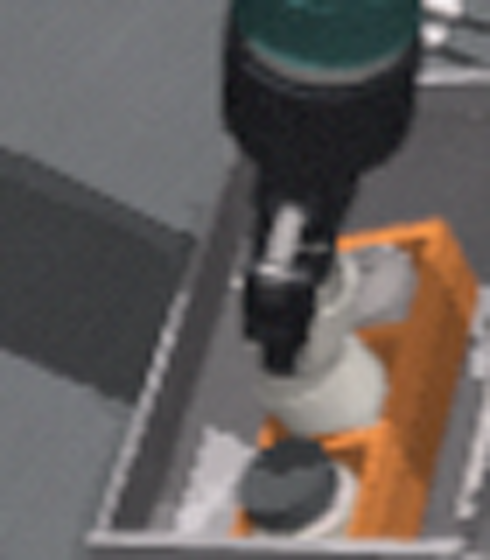

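```bash
python3 -m inch '[[0.6,0,0,-0.4,0],[0.6,0,0,-0.4,0],[-0.25,0,0,-0.4,0],[-0.25,0,0,-0.4,0],[-0.25,0,0,-0.4,0],[-0.25,0,0,-0.4,0]]' 20 |tail -2; python3 -c "
from h import *
M=np.array([.535,.1163,.078])
need(M+[0,0,.035],107.9)
s=grab_frame('scene');save(s,'ins6',(250,120,320,200),7)
"
```

```text
force: [-0.4, -0.2, -0.7]
finger_gap: 0.627
t 16.77 tcp [0.5205 0.1118 0.1026] yawY 108.1 tilt [-0.004 -0.001 -1.   ] gap 0.627 F [-0.4 -0.2 -0.7]
shift cm [-1.52 -0.03 -1.05] turn 0.2
```

View pics/ins6.png

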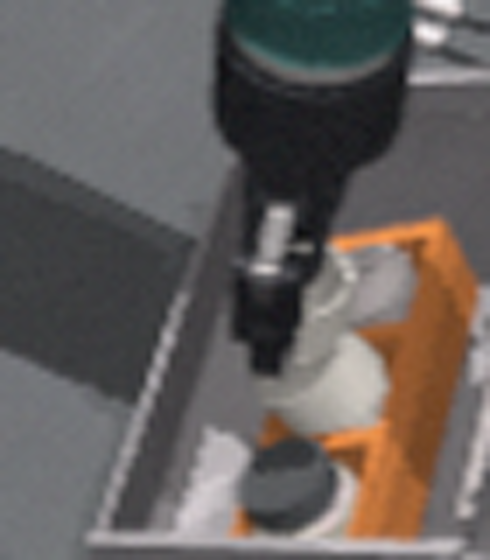

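```bash
python3 -m inch '[[-0.25,0,0,-1,0],[-0.25,0,0,-3,0],[-0.25,0,0,-6,0],[-0.25,0,0,-9,0],[-0.25,0,0,-12,0],[-0.25,0,0,-12,0],[-0.25,0,0,-12,0]]' 20 |tail -2; python3 -c "
from h import *
import pickle
s=grab_frame('scene');save(s,'ins7',(250,120,320,200),7)
pickle.dump(s,open('s4.pkl','wb'))
need([0,0,0])
"
```

```text
force: [-0.7, -0.2, -0.1]
finger_gap: 0.626
t 17.45 tcp [0.5226 0.1122 0.225 ] yawY 108.1 tilt [ 0.002  0.    -1.   ] gap 0.627 F [-0.7 -0.2  0. ]
shift cm [53.2   5.58 22.4 ] turn None
```

View pics/ins7.png

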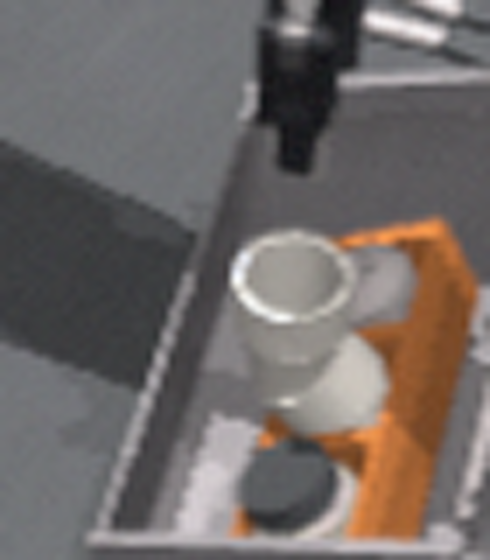

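```bash
python3 - <<'E'
from h import *
import pickle
s=pickle.load(open('s4.pkl','rb'));M=np.array([.535,.1163,.078])
o,v=ray(s,(250+295.5/7-.5,120+277.5/7-.5))
k=((M-o)@YB)/(v@YB); p=o+k*v; d=p-M; print(p,d@XB,d@YB,d[2])
E
```

```text
[0.52400027 0.11274718 0.13405645] -0.011559266395728589 -1.3125919870733262e-16 0.05605644546146778
```

The cup stands in the rack cup's mouth, leaning only about 12° (rim centre 295,277). I regrip it, tilt it further forward, then follow the axis down.

```bash
python3 -m inch '[[-0.4,-0.5,-0.1,4,0],[-0.4,-0.5,-0.1,8,0],[-0.4,-0.5,-0.1,11,0],[-0.4,-0.5,-0.1,12,0],[-0.4,-0.5,-0.1,12.2,0],[-0.4,-0.5,-0.1,12.2,0],[0.6,-0.5,-0.1,12.2,0],[0.6,-0.5,-0.1,12.2,0],[0.6,-0.5,-0.1,12.2,0]]' 20 |tail -2; python3 -c "
from h import *
M=np.array([.535,.1163,.078])
need(M+[0,0,.021]-.018*XB,107.9)
s=grab_frame('scene');save(s,'ins8',(250,120,320,200),7)
"
```

```text
force: [0.1, 0.4, -0.4]
finger_gap: 0.579
t 18.2 tcp [0.5286 0.1128 0.1037] yawY 108.1 tilt [ 0.003  0.    -1.   ] gap 0.579 F [ 0.1  0.4 -0.4]
shift cm [1.09 0.14 0.47] turn 0.2
```

View pics/ins8.png

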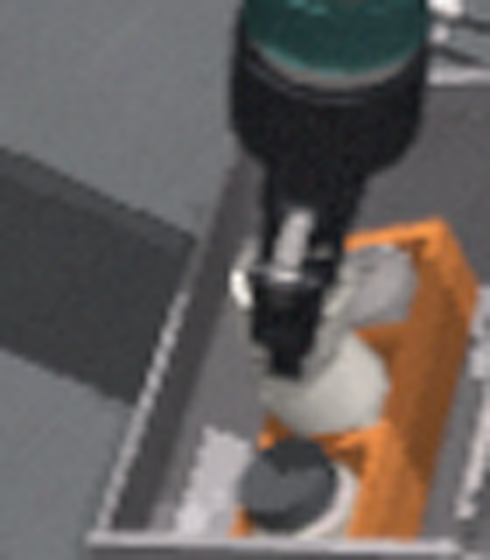

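```bash
python3 -m inch '[[0.6,0.3,0,0,0],[0.6,0.6,0,0.0,0],[0.6,0.8,0,0.1,0],[0.6,1.0,0,0.2,0],[0.6,1.1,0,0.3,0],[0.6,1.1,0,0.3,0]]' 20 |tail -2; python3 -c "
from h import *
M=np.array([.535,.1163,.078])
need(M+[0,0,.021]-.018*XB,107.9)
s=grab_frame('scene');save(s,'ins9',(250,120,320,200),7)
"
```

```text
force: [1.8, 3.3, 10.5]
finger_gap: 0.581
t 18.75 tcp [0.5211 0.1107 0.1025] yawY 108.1 tilt [ 0.009  0.004 -1.   ] gap 0.581 F [ 1.8  3.3 10.5]
shift cm [0.31 0.11 0.35] turn 0.2
```

View pics/ins9.png

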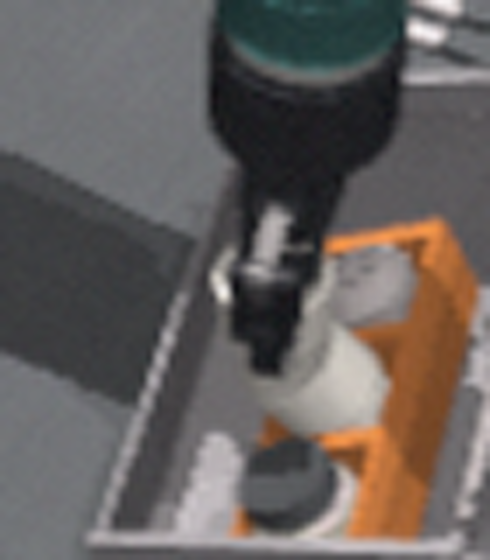

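```bash
python3 -m inch '[[0.6,0.2,0,-0.4,0],[0.6,0.3,0,-0.4,0],[0.6,0.3,0,-0.4,0]]' 20 |tail -2; python3 -m inch '[[0.6,-0.2,0,0.2,0],[0.6,-0.3,0,0.4,0],[0.6,-0.4,0,0.6,0],[0.6,-0.4,0,0.6,0]]' 20 |tail -2; python3 -c "
from h import *
M=np.array([.535,.1163,.078])
need(M+[0,0,.021]-.018*XB,107.9)
s=grab_frame('scene');save(s,'ins10',(250,120,320,200),7)
"
```

```text
force: [-0.8, -0.0, 1.4]
finger_gap: 0.584
force: [-5.1, 0.6, 21.3]
finger_gap: 0.589
t 19.38 tcp [0.518  0.1097 0.0996] yawY 108.1 tilt [ 0.  0. -1.] gap 0.589 F [-5.1  0.6 21.3]
shift cm [-0.02  0.1   0.06] turn 0.2
```

View pics/ins10.png

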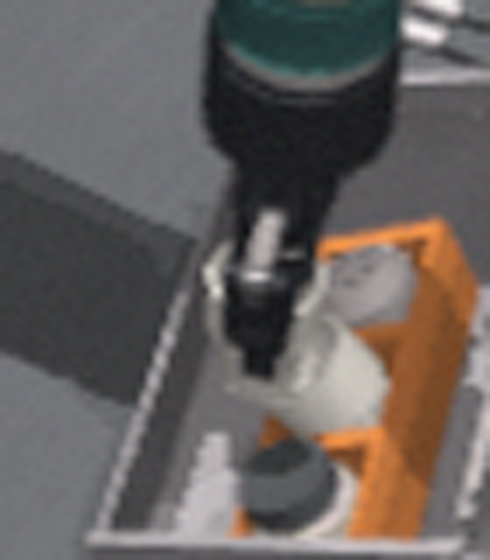

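```bash
python3 -m inch '[[0.6,0,0,-0.6,0],[0.6,0,0,-0.5,0],[-0.3,0,0,-0.5,0],[-0.3,0,0,-0.5,0],[-0.3,0,0,-0.5,0],[-0.3,0,0,-2,0],[-0.3,0,0,-6,0],[-0.3,0,0,-10,0],[-0.3,0,0,-12,0],[-0.3,0,0,-12,0],[-0.3,0,0,-12,0]]' 20 |tail -2; python3 -c "
from h import *
import pickle
s=grab_frame('scene');save(s,'ins11',(250,120,320,200),7)
pickle.dump(s,open('s5.pkl','wb'))
need([0,0,0])
"
```

```text
force: [-0.2, 0.2, -0.1]
finger_gap: 0.65
t 20.4 tcp [0.5175 0.1096 0.2164] yawY 108.1 tilt [-0.001 -0.    -1.   ] gap 0.645 F [-0.9 -0.5 -0.1]
shift cm [52.58  5.65 21.67] turn None
```

View pics/ins11.png

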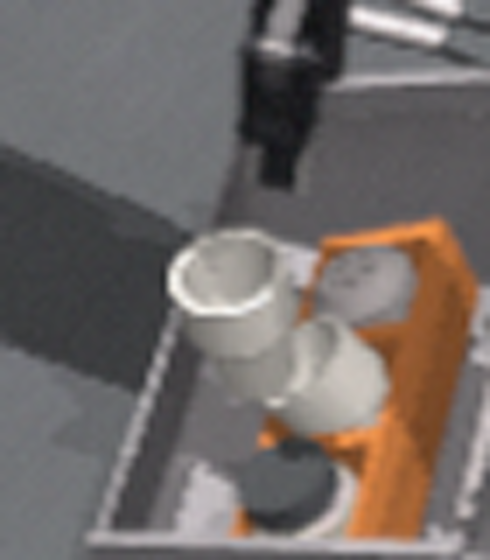

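```bash
python3 -m inch '[[-0.3,0,-24,-1,0],[-0.3,0,-24,-1,0],[-0.3,0,-24,-1,0],[-0.3,0,-24,-1,0],[-0.3,0,-24,-1,0],[-0.3,0,-24,-1,0],[-0.3,0,-24,-1,0]]' 20 |tail -2; python3 -c "
from h import *
import pickle
s=grab_frame('scene');t=grab_frame('top')
a=t['pixels'][160:220,165:245,::-1];b=s['pixels'][140:200,265:345,::-1]
c=np.vstack([cv2.resize(x,None,fx=5,fy=5,interpolation=2) for x in(a,b)])
cv2.imwrite('pics/ins12.png',c)
pickle.dump({'scene':s,'top':t},open('f6.pkl','wb'))
"
```

```text
force: [1.2, -0.4, 0.2]
finger_gap: 0.649
```

View pics/ins12.png

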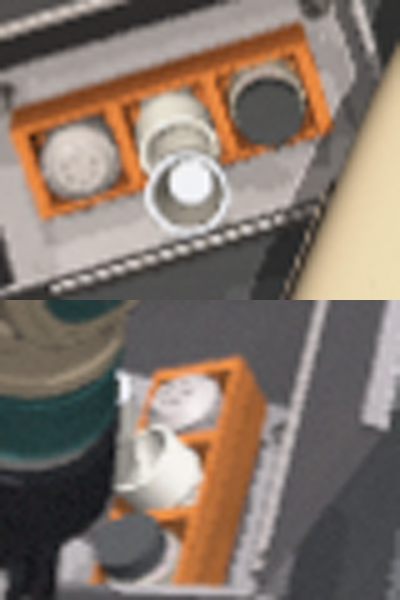

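```bash
python3 - <<'E'
from h import *
import pickle
s=pickle.load(open('s5.pkl','rb'));t=pickle.load(open('f6.pkl','rb'))['top'];M=np.array([.535,.1163,.078])
def T(x,y):return (165+(x+.5)/5-.5,160+(y+.5)/5-.5)
p,e=tri(t,T(187,193),s,(250+226/7-.5,120+280/7-.5))
d=p-BOX; print('rim',p,e,'box',d@XB,d@YB,d[2])
# rack cup axis check; rack cup rim back arc
for z in(.003,.03,.05,.07,):
    q=onz(t,T(190,185),z)-BOX; print(z,'floor spot box',q@XB,q@YB)
E
```

```text
rim [0.49782287 0.10171641 0.12641837] 0.001842775130766766 box -0.05747040603248045 -0.0028094762961876304 0.12641836669582052
0.003 floor spot box -0.03288695518194291 0.0037937723339058036
0.03 floor spot box -0.0371756231156881 0.0017525713625922911
0.05 floor spot box -0.040352414177721674 0.00024057064310084212
0.07 floor spot box -0.04352920523975524 -0.0012714300763905805
```

The cup is outside the mouth. It stands with its foot on the rack cup's front rim and leans on the front wall (rim at box x −57, z 126, tilt about 13°). I regrip it there, which keeps that tilt, and use the front wall to tilt it to about 30° before inserting it along the axis.

```bash
python3 -c "
from h import *
need(BOX-.055*XB-.001*YB+[0,0,.20],107.9)"; 
```

```text
t 21.08 tcp [ 0.591  -0.1193  0.224 ] yawY 107.9 tilt [-0.005  0.002 -1.   ] gap 0.651 F [-1.   0.9  0.3]
shift cm [ 1.8  24.07  2.49] turn 0.0
```

```bash
python3 -m inch '[[-0.5,1.8,24,1,0],[-0.5,1.8,24,1,0],[-0.5,1.8,24,1,0],[-0.5,1.8,24,1,0],[-0.5,1.8,24,1,0],[-0.5,1.8,24,1,0],[-0.5,1.8,24,1,0],[-0.5,1.8,24,1,0],[-0.5,1.8,24,1,0]]' 20 |tail -2; python3 -c "
from h import *
need(BOX-.055*XB-.001*YB+[0,0,.097],107.9)
s=grab_frame('scene');save(s,'i13',(250,120,320,200),7)
"
```

```text
force: [-0.2, -0.5, -0.1]
finger_gap: 0.748
t 21.83 tcp [0.4995 0.1048 0.216 ] yawY 108.2 tilt [-0.002 -0.    -1.   ] gap 0.748 F [-0.2 -0.5 -0.1]
shift cm [-1.00e-02 -6.00e-02  1.19e+01] turn 0.3
```

View pics/i13.png

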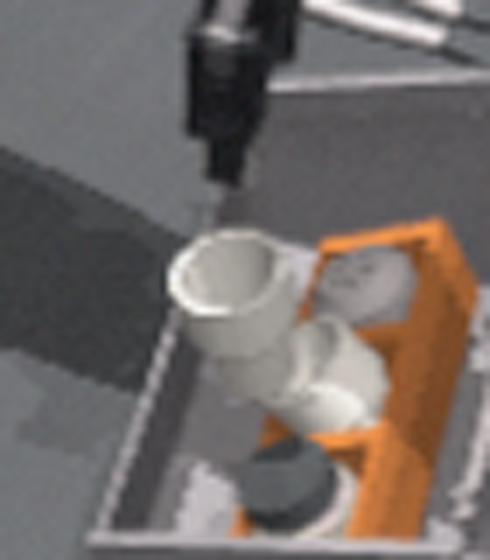

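```bash
python3 -m inch '[[-0.5,0,0,3,0],[-0.5,0,0,6,0],[-0.5,0,0,9,0],[-0.5,0,0,11,0],[-0.5,0,0,11.9,0],[-0.5,0,0,11.9,0],[-0.5,0,0,11.9,0],[0.6,0,0,11.9,0],[0.6,0,0,11.9,0],[0.6,0,0,11.9,0],[0.6,0,0,11.9,0]]' 25 |tail -2; python3 -c "
from h import *
need(BOX-.055*XB-.001*YB+[0,0,.097],107.9)
s=grab_frame('scene');save(s,'i14',(250,120,320,200),7)
"
```

```text
force: [1.2, -0.8, 2.9]
finger_gap: 0.578
t 22.8 tcp [0.5024 0.104  0.0995] yawY 108.1 tilt [ 0.004 -0.    -1.   ] gap 0.578 F [ 1.2 -0.8  2.9]
shift cm [0.26 0.11 0.25] turn 0.2
```

View pics/i14.png

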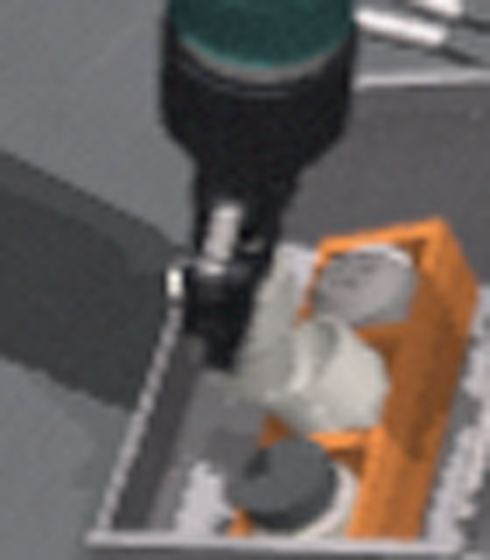

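```bash
python3 -m inch '[[0.6,0,0,-0.6,0],[0.6,0,0,-1.4,0],[0.6,0,0,-2.2,0],[0.6,0,0,-2.8,0],[0.6,0.3,0,-2.8,0],[0.6,0.8,0,-2.8,0],[0.6,1.2,0,-2.8,0],[0.6,1.5,0,-2.8,0],[0.6,1.5,0,-2.8,0]]' 25 |tail -2; python3 -c "
from h import *
need(BOX-.08*XB-.001*YB+[0,0,.126],107.9)
s=grab_frame('scene');save(s,'i15',(240,110,320,200),6.5)
"
```

```text
force: [3.6, 2.5, -0.9]
finger_gap: 0.577
t 23.6 tcp [0.4879 0.0998 0.1266] yawY 108.1 tilt [ 0.004  0.002 -1.   ] gap 0.577 F [ 3.6  2.5 -0.9]
shift cm [1.25 0.06 0.05] turn 0.2
```

View pics/i15.png

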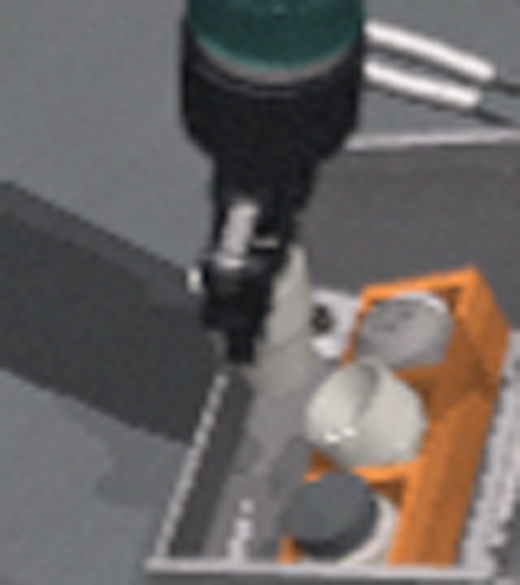

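Contact with the wall edge has begun (about 4 N, pushing to the back). I continue 13 mm to the front.

```bash
python3 -m inch '[[0.6,0.3,0,0,0],[0.6,0.6,0,0,0],[0.6,0.9,0,0,0],[0.6,1.2,0,0,0],[0.6,1.4,0,0,0],[0.6,1.4,0,0,0]]' 25 |tail -2; python3 -c "
from h import *
need(BOX-.08*XB-.001*YB+[0,0,.126],107.9)
s=grab_frame('scene');save(s,'i16',(240,110,320,200),6.5)
"
```

```text
force: [4.2, 2.7, 1.1]
finger_gap: 0.577
t 24.15 tcp [0.4754 0.0959 0.1271] yawY 108.1 tilt [ 0.005  0.002 -1.   ] gap 0.577 F [4.2 2.7 1.1]
shift cm [-0.06  0.04  0.12] turn 0.2
```

View pics/i16.png

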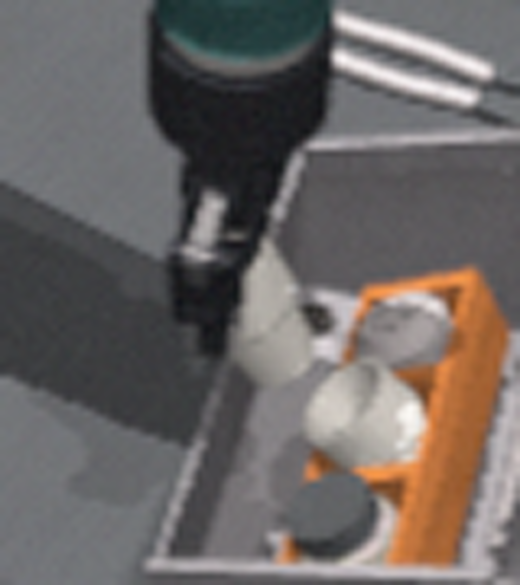

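```bash
python3 - <<'E'
from h import *
s=grab_frame('scene');o,p,R=st()
G=p+np.array([0,0,.0205])
img=cv2.resize(s["pixels"][110:200,240:320,::-1],None,fx=6.5,fy=6.5,interpolation=2)
for th,c in((20,(255,0,0)),(30,(0,0,255))):
    th=np.radians(th);ax=np.array([0,0,1])*np.cos(th)-XB*np.sin(th);u=XB*np.cos(th)+np.array([0,0,1])*np.sin(th)
    a=np.linspace(0,2*np.pi,40);C=G-.056*ax+.017*(np.outer(np.cos(a),u)+np.outer(np.sin(a),YB))
    q=((proj(s,C)-[240,110]+.5)*6.5-.5).astype(int); cv2.polylines(img,[q],True,c,1)
cv2.imwrite('pics/i17.png',img)
E
```

```text
(no output)
```

View pics/i17.png

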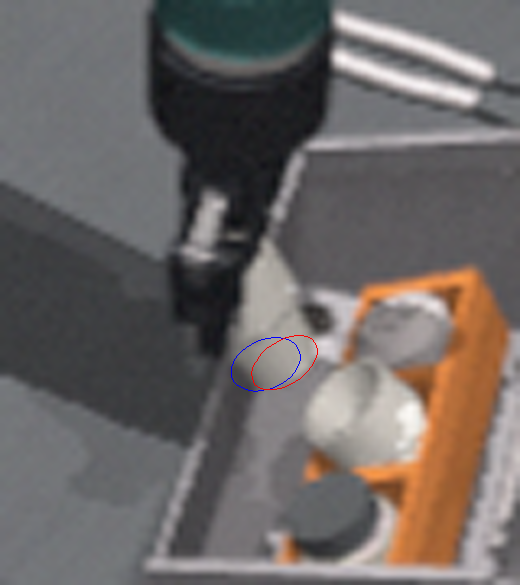

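```bash
python3 - <<'E'
from h import *
import pickle
s=grab_frame('scene');t=pickle.load(open('f3.pkl','rb'))['top']
pickle.dump(s,open('s7.pkl','wb'))
c=np.hstack([cv2.resize(x,None,fx=13,fy=13,interpolation=2) for x in (t['pixels'][175:205,185:215,::-1],s['pixels'][160:190,283:313,::-1])])
cv2.imwrite('pics/rk2.png',c)
E
```

```text
(no output)
```

View pics/rk2.png

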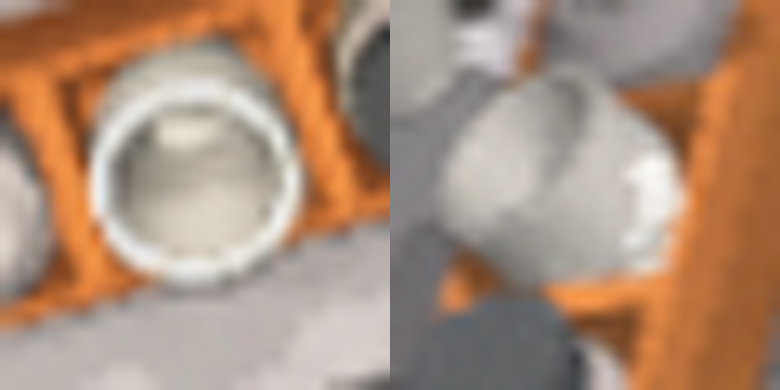

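```bash
python3 - <<'E'
from h import *
import pickle
s=pickle.load(open('s7.pkl','rb'));t=pickle.load(open('f3.pkl','rb'))['top']
print("obs top: x",185+89.5/13-.5,185+302/13-.5,"y",175+80/13-.5,175+285/13-.5)
print("obs scene: left",283+50/13-.5,"top",160+65/13-.5)
th=np.radians(30);u=XB*np.cos(th)+np.array([0,0,.5]);a=np.linspace(0,2*np.pi,200)
for bx,bz in((-.018,.0816),(-.017,.078),(-.017,.075),(-.019,.078),(-.019,.0816),(-.021,.0816)):
    M=BOX+bx*XB+[0,0,bz]; C=M+.025*(np.outer(np.cos(a),u)+np.outer(np.sin(a),YB))
    q=proj(t,C);r=proj(s,C); print(bx,bz,q.min(0).round(1),q.max(0).round(1),'S',r.min(0).round(1),r.max(0).round(1))
E
```

```text
obs top: x 191.3846153846154 207.73076923076923 y 180.65384615384616 196.42307692307693
obs scene: left 286.34615384615387 top 164.5
-0.018 0.0816 [191.4 180.9] [207.5 196. ] S [286.7 165. ] [301.5 177.3]
-0.017 0.078 [191.5 180.8] [207.6 195.8] S [286.9 165.8] [301.8 178.1]
-0.017 0.075 [191.6 181. ] [207.7 195.9] S [286.9 166.4] [301.7 178.7]
-0.019 0.078 [191.7 181.4] [207.7 196.4] S [286.3 165.7] [301.1 178. ]
-0.019 0.0816 [191.5 181.2] [207.6 196.3] S [286.4 164.9] [301.2 177.2]
-0.021 0.0816 [191.7 181.8] [207.8 196.9] S [285.8 164.8] [300.6 177.1]
```

```bash
python3 -m inch '[[0.6,-0.2,0,-0.6,0],[0.6,-0.6,0,-1.0,0],[0.6,-1.2,0,-1.2,0],[0.6,-1.8,0,-1.2,0],[0.6,-2.3,0,-0.8,0],[0.6,-2.5,0,-0.4,0],[0.6,-2.5,0,-0.2,0],[0.6,-2.5,0,-0.2,0]]' 25 |tail -2; cat > ov.py <<'E'
from h import *
import sys
M=BOX-.018*XB+[0,0,.0816]
def ov(name,tilt=29,g=.056,k=.0205,dx=-.0015):
    s=grab_frame('scene');o,p,R=st(); d=p-BOX
    print("t",round(o["time"],2),"TCP box",(d@XB).round(4),(d@YB).round(4),d[2].round(4),"F box",(o["force"]@XB).round(1),(o["force"]@YB).round(1),o["force"][2].round(1),"gap",o["finger_gap"].round(3))
    f=np.array([d@XB+.0265,d[2]-.028]); a=np.array([-.5,.866]); r=f-np.array([-.018,.0816]); print("foot along axis",(r@a).round(4),"off axis (back+)",(r@[.866,.5]).round(4))
    x0,y0,x1,y1=240,110,320,200
    img=cv2.resize(s["pixels"][y0:y1,x0:x1,::-1],None,fx=6.5,fy=6.5,interpolation=2)
    if len(sys.argv)>2:
        th=np.radians(30);u=XB*np.cos(th)+np.array([0,0,.5]);an=np.linspace(0,2*np.pi,40)
        for c,rr,col in((BOX+f[0]*XB+(d@YB)*YB+[0,0,f[1]],.017,(0,0,255)),(M,.021,(0,255,0))):
            C=c+rr*(np.outer(np.cos(an),u)+np.outer(np.sin(an),YB))
            q=((proj(s,C)-[x0,y0]+.5)*6.5-.5).astype(int); cv2.polylines(img,[q],True,col,1)
    cv2.imwrite('pics/%s.png'%name,img)
ov(sys.argv[1])
E
python3 ov.py j1 1
```

```text
force: [-1.1, -0.1, -1.9]
finger_gap: 0.576Traceback (most recent call last):
  File "ov.py", line 16, in <module>
    ov(sys.argv[1])
    ~~^^^^^^^^^^^^^
  File "ov.py", line 6, in ov
    print("t",round(o["time"],2),"TCP box",(d@XB).round(4),(d@YB).round(4),d[2].round(4),"F box",(o["force"]@XB).round(1),(o["force"]@YB).round(1),o["force"][2].round(1),"gap",o["finger_gap"].round(3))
                                                                                                                                                                                ^^^^^^^^^^^^^^^^^^^^^
AttributeError: 'float' object has no attribute 'round'
```

```bash
sed -i 's/o\["finger_gap"\].round(3)/round(o["finger_gap"],3)/' ov.py; python3 ov.py j1 1
```

```text
t 25.07 TCP box -0.0588 -0.0013 0.1273 F box -0.9 0.4 -1.8 gap 0.582
foot along axis 0.0224 off axis (back+) -0.0035
```

View pics/j1.png

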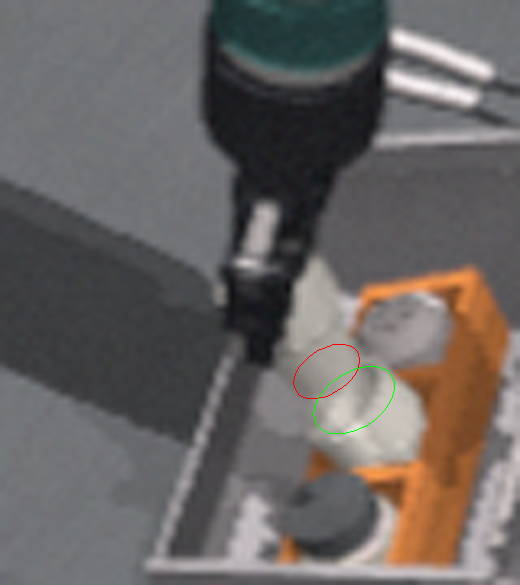

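```bash
python3 -m inch '[[0.6,-0.3,0.1,-0.2,0],[0.6,-0.5,0.1,0.2,0],[0.6,-0.7,0.1,0.5,0],[0.6,-0.9,0.1,0.9,0],[0.6,-1.1,0.1,1.2,0],[0.6,-1.1,0.1,1.2,0],[0.6,-1.1,0.1,1.2,0]]' 25 |tail -2; python3 ov.py j2 1
```

```text
force: [-0.3, 0.9, -1.2]
finger_gap: 0.582
t 25.7 TCP box -0.0473 -0.0004 0.1156 F box 0.0 0.3 -1.5 gap 0.578
foot along axis 0.0066 off axis (back+) 0.0006
```

View pics/j2.png

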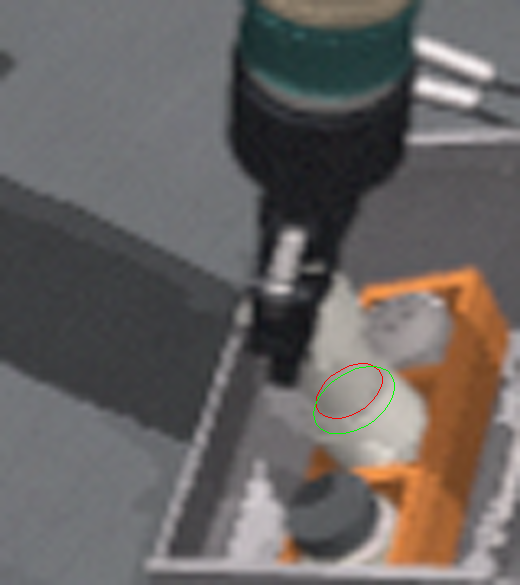

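```bash
python3 -m inch '[[0.6,-0.15,0,0.2,0],[0.6,-0.25,0,0.4,0],[0.6,-0.4,0,0.65,0],[0.6,-0.5,0,0.85,0],[0.6,-0.6,0,1.05,0],[0.6,-0.6,0,1.05,0]]' 20 |tail -2; python3 ov.py j3
```

```text
force: [-0.8, -0.5, -0.4]
finger_gap: 0.579
t 26.25 TCP box -0.0414 -0.0003 0.1048 F box -0.6 -0.6 -1.6 gap 0.58
foot along axis -0.0057 off axis (back+) 0.0003
```

View pics/j3.png

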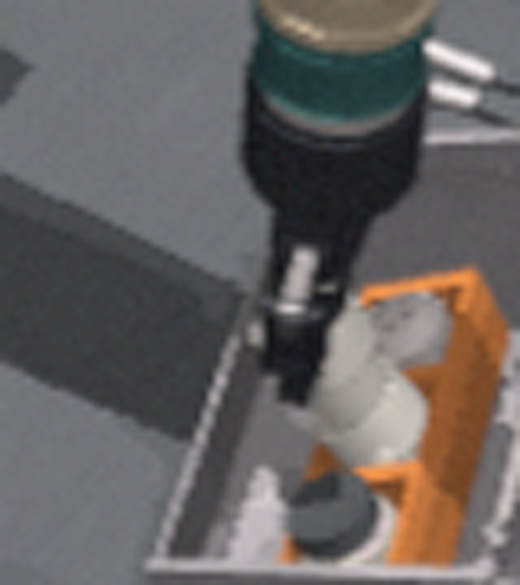

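No contact, and the foot is now in the mouth. Continue along the axis.

```bash
python3 -m inch '[[0.6,-0.1,0,0.2,0],[0.6,-0.2,0,0.4,0],[0.6,-0.35,0,0.6,0],[0.6,-0.45,0,0.8,0],[0.6,-0.5,0,0.9,0],[0.6,-0.5,0,0.9,0]]' 20 |tail -2; python3 ov.py j4
```

```text
force: [1.8, 0.6, -1.9]
finger_gap: 0.579
t 26.8 TCP box -0.0361 -0.0004 0.0962 F box -0.0 0.1 -1.4 gap 0.576
foot along axis -0.0158 off axis (back+) 0.0006
```

View pics/j4.png

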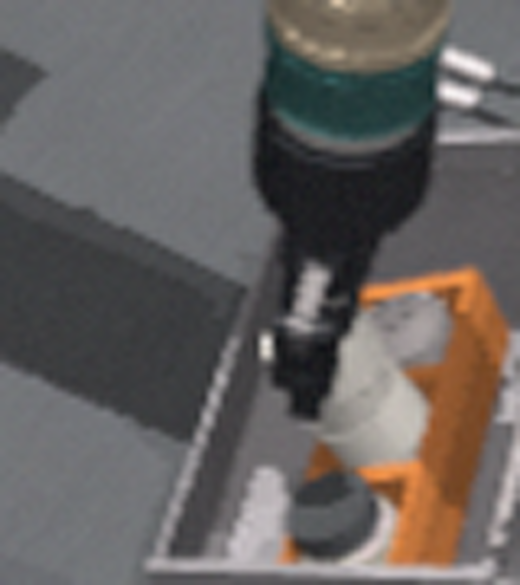

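```bash
python3 -m inch '[[0.6,-0.1,0,0.2,0],[0.6,-0.2,0,0.35,0],[0.6,-0.3,0,0.5,0],[0.6,-0.35,0,0.6,0],[0.6,-0.4,0,0.7,0],[0.6,-0.4,0,0.7,0]]' 20 |tail -2; python3 ov.py j5
```

```text
force: [-0.2, 0.8, -0.9]
finger_gap: 0.58
t 27.35 TCP box -0.0319 -0.0004 0.0894 F box -0.7 -0.1 -1.3 gap 0.577
foot along axis -0.0238 off axis (back+) 0.0008
```

View pics/j5.png

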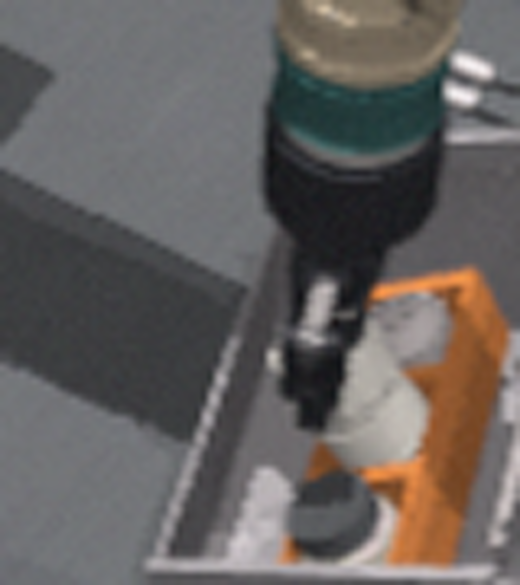

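```bash
python3 -m inch '[[0.6,-0.1,0,0.15,0],[0.6,-0.2,0,0.3,0],[0.6,-0.2,0,0.35,0],[0.6,-0.2,0,0.35,0]]' 20 |tail -2; python3 ov.py j6
```

```text
force: [-2.7, 0.3, 4.4]
finger_gap: 0.578
t 27.73 TCP box -0.0297 -0.0003 0.0868 F box -2.8 1.6 5.5 gap 0.579
foot along axis -0.0272 off axis (back+) 0.0014
```

```bash
python3 -m inch '[[0.6,0,0,-0.1,0],[-0.3,0,0,-0.1,0],[-0.3,0,0,-0.1,0],[-0.3,0,0,-0.1,0],[-0.3,0,0,-1,0],[-0.3,0,0,-3,0],[-0.3,0,0,-7,0],[-0.3,0,0,-11,0],[-0.3,0,0,-13,0],[-0.3,0,0,-13,0]]' 20 |tail -2; python3 ov.py j7; python3 -c "
from h import *
s=grab_frame('scene');save(s,'j8',(270,140,320,190),11)
import pickle;pickle.dump(s,open('s8.pkl','wb'))"
```

```text
force: [0.5, -0.5, 0.8]
finger_gap: 0.65
t 28.62 TCP box -0.0274 -0.001 0.22 F box -0.1 -0.4 -0.7 gap 0.648
foot along axis 0.0871 off axis (back+) 0.07
```

View pics/j8.png

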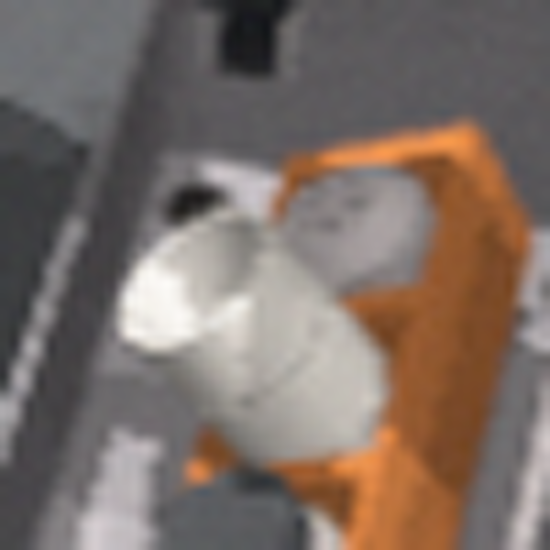

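The cup is nested in the rack cup, mouth up, with only a thin seam between them (at about 290,375). I check its seat depth from the rim's extents (left 118, top 205).

```bash
python3 - <<'E'
from h import *
import pickle
s=pickle.load(open('s8.pkl','rb'))
print("obs left",270+118/11-.5,"top",140+205/11-.5)
a=np.linspace(0,2*np.pi,200)
for tilt in(30,):
  th=np.radians(tilt);ax=np.array([0,0,1])*np.cos(th)-XB*np.sin(th);u=XB*np.cos(th)+np.array([0,0,1])*np.sin(th)
  for e in(.028,.030,.033,.035,.038,.042):
    C=BOX-.018*XB+[0,0,.0816]+e*ax+.025*(np.outer(np.cos(a),u)+np.outer(np.sin(a),YB)); r=proj(s,C); print(tilt,e,r.min(0).round(1))
E
```

```text
obs left 280.22727272727275 top 158.13636363636363
30 0.028 [282.7 158.9]
30 0.03 [282.4 158.4]
30 0.033 [282.  157.8]
30 0.035 [281.7 157.3]
30 0.038 [281.3 156.6]
30 0.042 [280.7 155.7]
```

```bash
python3 -m inch '[[-0.3,0,-26,-4,0],[-0.3,0,-26,-4,0],[-0.3,0,-26,-4,0],[-0.3,0,-26,-4,0],[-0.3,0,-26,-4,0],[-0.3,0,-26,-4,0],[-0.3,0,-26,-4,0],[-0.3,0,-26,-4,0]]' 20 |tail -1; python3 - <<'E'
from h import *
import pickle
t=grab_frame('top');s=pickle.load(open('s8.pkl','rb'));pickle.dump(t,open('t8.pkl','wb'))
c=np.hstack([cv2.resize(x,None,fx=11,fy=11,interpolation=2) for x in (t['pixels'][170:205,180:215,::-1],s['pixels'][145:180,275:310,::-1])])
cv2.imwrite('pics/k1.png',c)
E
```

```text
finger_gap: 0.652
```

View pics/k1.png

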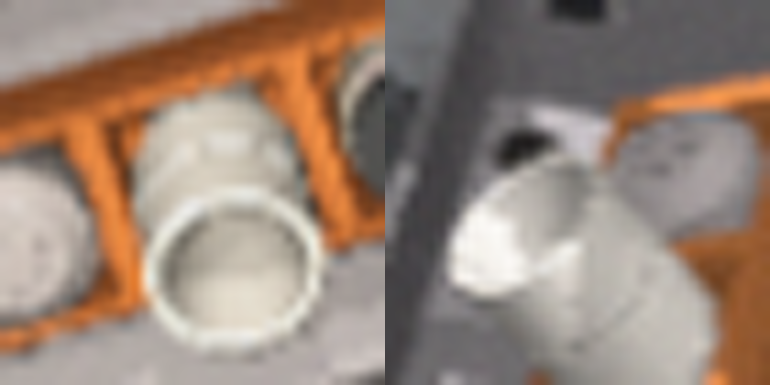

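```bash
python3 - <<'E'
from h import *
import pickle
s=pickle.load(open('s8.pkl','rb'));t=pickle.load(open('t8.pkl','rb'))
print("obs top",180+143/11-.5,180+325/11-.5,170+187/11-.5,170+353/11-.5,"S",275+(447-385)/11-.5,145+150/11-.5)
a=np.linspace(0,2*np.pi,200)
p,e=tri(t,(180+234/11-.5,170+270/11-.5),s,(275+(520-385)/11-.5,145+225/11-.5));d=p-BOX;print("rimc",d@XB,d@YB,d[2],e)
for tilt in(30,34,38):
  th=np.radians(tilt);ax=np.array([0,0,1])*np.cos(th)-XB*np.sin(th);u=XB*np.cos(th)+np.array([0,0,1])*np.sin(th)
  for bx,bz in((-.0345,.110),(-.037,.110),(-.039,.108),(-.039,.112)):
    C=BOX+bx*XB+[0,0,bz]+.025*(np.outer(np.cos(a),u)+np.outer(np.sin(a),YB)); q=proj(t,C);r=proj(s,C); print(tilt,bx,bz,'T x',q[:,0].min().round(1),q[:,0].max().round(1),'y',q[:,1].min().round(1),q[:,1].max().round(1),'S',r.min(0).round(1))
E
```

```text
obs top 192.5 209.04545454545456 186.5 201.5909090909091 S 280.1363636363636 158.13636363636363
rimc -0.04096518338423988 -0.0012096796967423508 0.10491613463800048 0.0023532997793588714
30 -0.0345 0.11 T x 191.6 208.1 y 184.5 199.9 S [282.  157.8]
30 -0.037 0.11 T x 191.8 208.3 y 185.3 200.6 S [281.2 157.6]
30 -0.039 0.108 T x 192.1 208.5 y 186.0 201.3 S [280.5 157.9]
30 -0.039 0.112 T x 191.9 208.4 y 185.8 201.2 S [280.6 157.1]
34 -0.0345 0.11 T x 191.6 208.0 y 184.7 199.6 S [282.2 157.7]
34 -0.037 0.11 T x 191.8 208.3 y 185.5 200.4 S [281.5 157.5]
34 -0.039 0.108 T x 192.1 208.5 y 186.2 201.1 S [280.8 157.8]
34 -0.039 0.112 T x 191.9 208.4 y 186.0 201.0 S [280.8 157. ]
38 -0.0345 0.11 T x 191.6 208.0 y 184.9 199.4 S [282.5 157.6]
38 -0.037 0.11 T x 191.8 208.3 y 185.7 200.2 S [281.7 157.4]
38 -0.039 0.108 T x 192.1 208.5 y 186.4 200.9 S [281.1 157.7]
38 -0.039 0.112 T x 191.9 208.4 y 186.2 200.7 S [281.1 156.9]
```

Both views put the seated rim about 32 mm along the axis above the rack cup's rim. That is in the 30–35 range, with the pair leaning a few degrees further to the front. I make one light confirming push on the rim along the axis and watch the force.

```bash
python3 -c "
from h import *
need(BOX-.047*XB-.0015*YB+[0,0,.20],107.9)"; 
```

```text
t 29.38 tcp [ 0.6032 -0.1358  0.2539] yawY 107.9 tilt [-0.003  0.002 -1.   ] gap 0.653 F [-0.7 -0.1 -1. ]
shift cm [ 1.65 25.96  5.46] turn 0.0
```

```bash
python3 -m inch '[[0.06,1.6,26,0,0],[0.06,1.6,26,0,0],[0.06,1.6,26,0,0],[0.06,1.6,26,0,0],[0.06,1.6,26,0,0],[0.06,1.6,26,5,0],[0.06,1.6,26,8,0],[0.06,1.6,26,11,0],[0.06,1.6,26,12,0],[0.06,1.6,26,12,0],[0.06,1.6,26,12,0]]' 20 |tail -1; python3 ov.py l1
```

```text
finger_gap: 0.471
t 30.35 TCP box -0.0451 -0.0007 0.1373 F box -0.1 0.7 0.8 gap 0.467
foot along axis 0.0243 off axis (back+) 0.0134
```

View pics/l1.png

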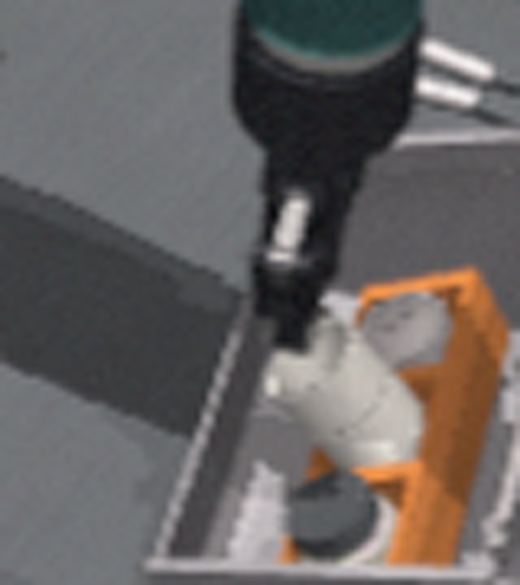

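```bash
python3 -m inch '[[0.06,-0.1,0,0.4,0],[0.06,-0.2,0,0.8,0],[0.06,-0.3,0,1.2,0],[0.06,-0.4,0,1.5,0],[0.06,-0.4,0,1.7,0],[0.06,-0.4,0,1.7,0]]' 20 |tail -1; python3 ov.py l2
```

```text
finger_gap: 0.471
t 30.9 TCP box -0.0423 -0.0005 0.1186 F box -0.4 -0.1 -0.2 gap 0.468
foot along axis 0.0067 off axis (back+) 0.0064
```

```bash
python3 -m inch '[[0.06,-0.1,0,0.2,0],[0.06,-0.2,0,0.4,0],[0.06,-0.2,0,0.5,0],[0.06,-0.2,0,0.5,0]]' 20 |tail -1; python3 ov.py l3
```

```text
finger_gap: 0.466
t 31.28 TCP box -0.0402 -0.0004 0.1137 F box 0.3 -0.1 -0.3 gap 0.471
foot along axis 0.0014 off axis (back+) 0.0058
```

View pics/l3.png

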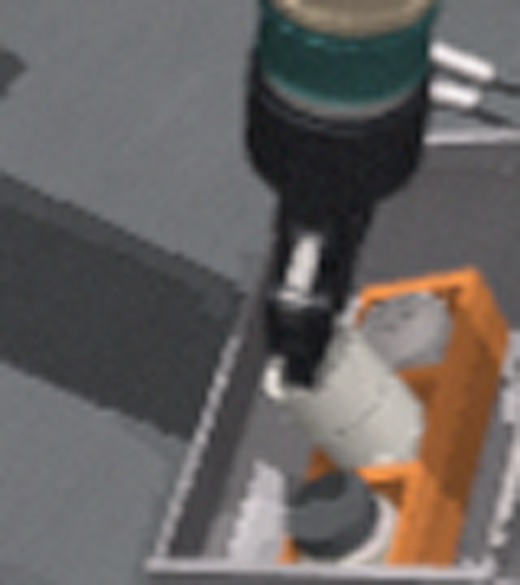

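```bash
python3 -m inch '[[0.06,0,0,0.1,0],[0.06,-0.1,0,0.2,0],[0.06,-0.1,0,0.3,0],[0.06,-0.1,0,0.3,0]]' 20 |tail -1; python3 ov.py l4;  python3 -m inch '[[0.06,0,0,0.1,0],[0.06,-0.1,0,0.15,0],[0.06,-0.1,0,0.2,0],[0.06,-0.1,0,0.2,0]]' 20 |tail -1; python3 ov.py l5
```

```text
finger_gap: 0.467
t 31.67 TCP box -0.039 -0.0003 0.1116 F box -2.0 0.4 4.9 gap 0.47
foot along axis -0.001 off axis (back+) 0.0058
finger_gap: 0.473
t 32.05 TCP box -0.0384 -0.0003 0.1111 F box -6.1 2.4 14.5 gap 0.471
foot along axis -0.0017 off axis (back+) 0.006
```

That push rose to about 15 N in its last small step, above the 10 N limit, so the cups may have wedged. I back off, grip the collar, and test with a small pull along the axis whether the cup comes free.

```bash
python3 -m inch '[[0.06,0,0,-0.5,0],[0.06,0.3,0,-1.5,0],[-0.46,0.3,0,-2.5,0],[-0.46,0.3,0,-2.5,0],[-0.46,0.1,0,-1.5,0],[-0.46,0,0,0,0],[-0.46,-0.1,0,1.5,0],[-0.46,-0.1,0,2.5,0],[-0.46,-0.1,0,2.5,0],[0.6,-0.1,0,2.5,0],[0.6,-0.1,0,2.5,0],[0.6,-0.1,0,2.5,0]]' 40 |tail -1; python3 ov.py m1
```

```text
finger_gap: 0.575
t 33.1 TCP box -0.037 -0.0005 0.0841 F box 1.4 -0.4 -3.0 gap 0.577
foot along axis -0.0258 off axis (back+) -0.0062
```

View pics/m1.png

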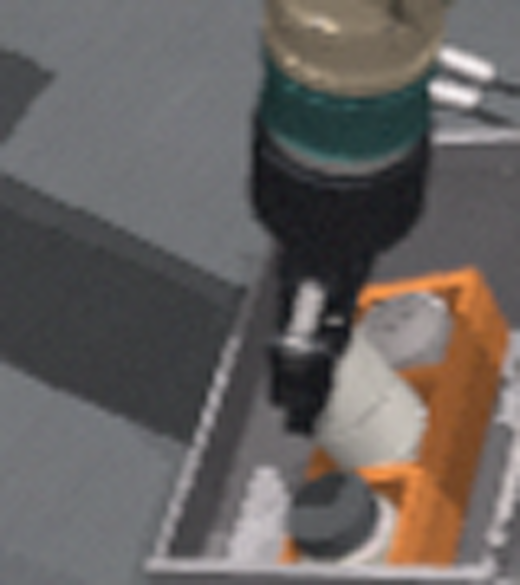

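Now pull 12 mm along the axis: tool x +0.6, z −1.05.

```bash
python3 -m inch '[[0.6,0.1,0,-0.2,0],[0.6,0.25,0,-0.4,0],[0.6,0.35,0,-0.6,0],[0.6,0.5,0,-0.85,0],[0.6,0.6,0,-1.05,0],[0.6,0.6,0,-1.05,0]]' 40 |tail -1; python3 ov.py m2
```

```text
finger_gap: 0.58
t 33.65 TCP box -0.0429 -0.0005 0.0948 F box 0.2 0.5 -2.8 gap 0.576
foot along axis -0.0136 off axis (back+) -0.006
```

View pics/m2.png

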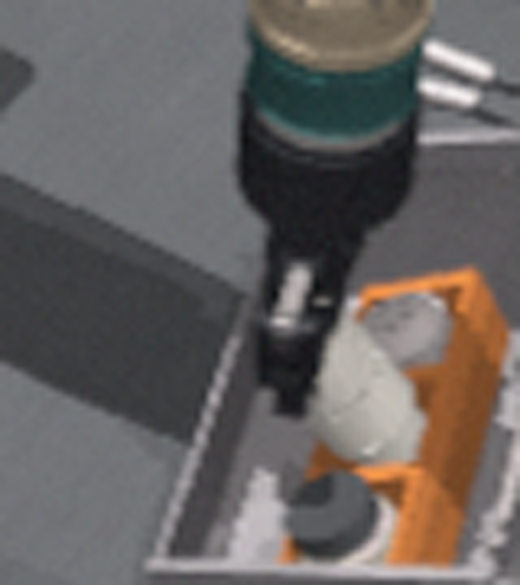

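Force went from −1.4 N to −2.8 N, and the seam moved with the cup. The rack cup is being lifted too, so the two are wedged. I lower it back and lever it sideways in the well to break the taper, then nest again lightly.

```bash
python3 -m inch '[[0.6,-0.2,0,0.35,0],[0.6,-0.3,0,0.55,0],[0.6,-0.35,0,0.6,0],[0.6,-0.35,0.3,0.6,0],[0.6,-0.35,0.5,0.6,0],[0.6,-0.35,0.7,0.6,0],[0.6,-0.35,0.7,0.6,0]]' 60 |tail -1; python3 ov.py m3
```

```text
finger_gap: 0.569
t 34.28 TCP box -0.0396 0.0029 0.0884 F box -0.8 -10.1 -5.1 gap 0.568
foot along axis -0.0209 off axis (back+) -0.0064
```

```bash
python3 -m inch '[[0.6,0,0.3,0,0],[0.6,0,0.6,0,0],[0.6,0.1,0.6,-0.3,0],[0.6,0.3,0.6,-0.6,0],[0.6,0.3,0.6,-0.6,0]]' 60 |tail -1; python3 ov.py m4
```

```text
finger_gap: 0.572
t 34.75 TCP box -0.0421 0.0074 0.0954 F box -2.8 -12.1 -0.0 gap 0.57
foot along axis -0.0135 off axis (back+) -0.0051
```

View pics/m4.png

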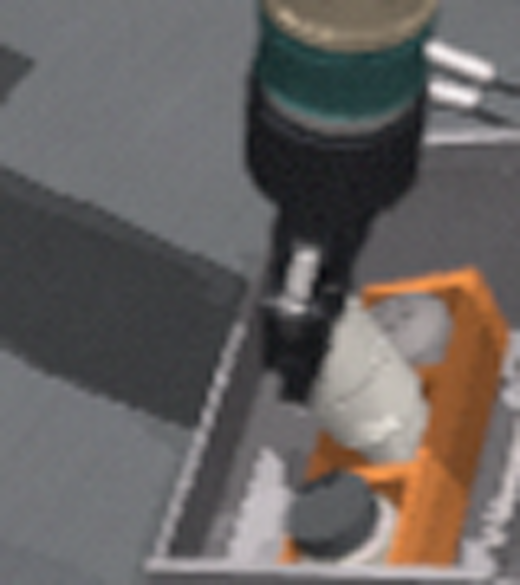

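```bash
python3 -m inch '[[0.6,0,-0.6,0,0],[0.6,0,-1.1,0,0],[0.6,0.2,-1.1,-0.4,0],[0.6,0.3,-1.1,-0.6,0],[0.6,0.3,-1.1,-0.6,0],[0.6,0.3,-1.1,-0.6,0]]' 60 |tail -1; python3 ov.py m5
```

```text
finger_gap: 0.566
t 35.3 TCP box -0.0453 0.0019 0.1007 F box -0.5 -0.3 -1.1 gap 0.57
foot along axis -0.0073 off axis (back+) -0.0052
```

View pics/m5.png

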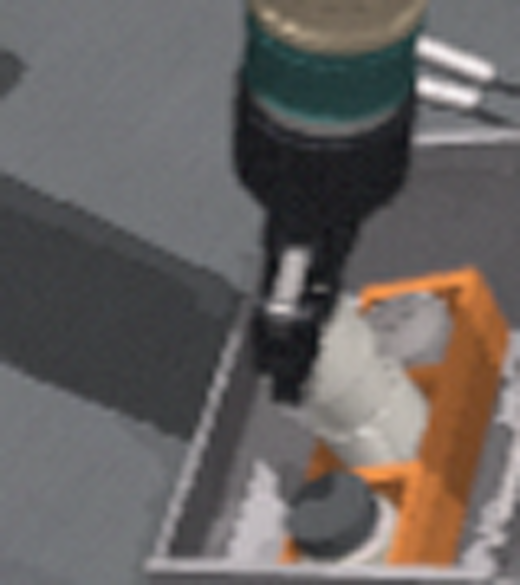

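They are separated: the load is back to one cup (−1.1 N) and the rack cup has settled back. Now I re-nest and stop short of home so that it seats under its own weight.

```bash
python3 -m inch '[[0.6,0,-0.2,0,0],[0.6,-0.15,-0.2,0.3,0],[0.6,-0.3,-0.2,0.6,0],[0.6,-0.45,-0.2,0.9,0],[0.6,-0.55,-0.2,1.1,0],[0.6,-0.6,-0.2,1.2,0],[0.6,-0.6,-0.2,1.2,0]]' 20 |tail -1; python3 ov.py n1
```

```text
finger_gap: 0.57
t 35.93 TCP box -0.0404 -0.0 0.0881 F box -3.6 1.8 1.8 gap 0.571
foot along axis -0.0207 off axis (back+) -0.0072
```

View pics/n1.png

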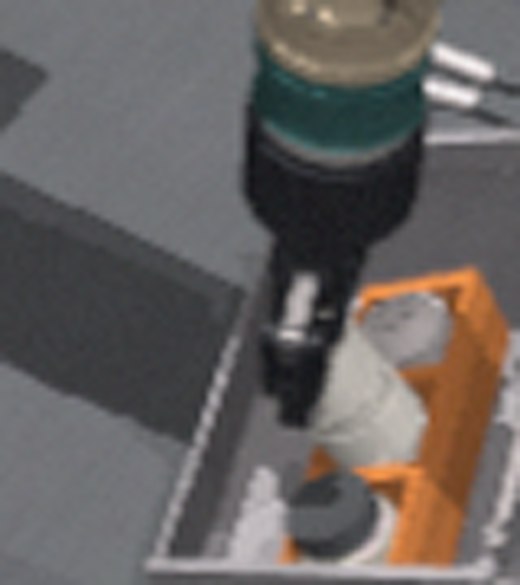

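```bash
python3 -m inch '[[-0.25,0,0,0,0],[-0.25,0,0,0,0],[-0.25,0,0,0,0],[-0.25,0,0,0,0],[-0.25,0,0,0,0]]' 20 |tail -1; python3 ov.py n2
```

```text
finger_gap: 0.624
t 36.4 TCP box -0.0391 -0.0006 0.0886 F box 1.1 0.2 0.6 gap 0.623
foot along axis -0.0209 off axis (back+) -0.0058
```

View pics/n2.png

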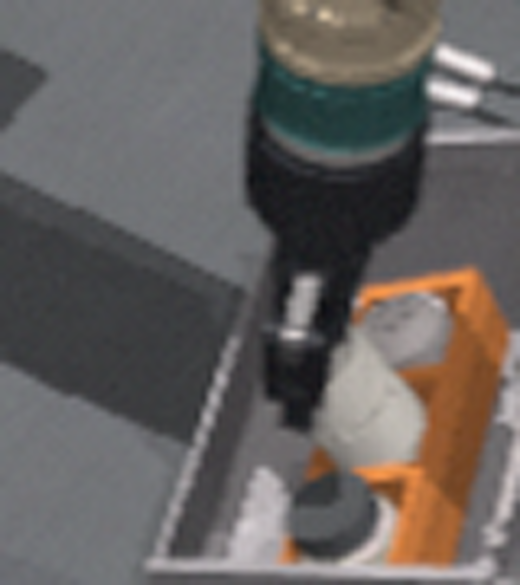

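```bash
python3 -m inch '[[-0.25,0,0,-1,0],[-0.25,0,0,-3,0],[-0.25,0,0,-7,0],[-0.25,0,0,-11,0],[-0.25,0,0,-13,0],[-0.25,0,0,-13,0]]' 20 |tail -1;python3 -c "
from h import *
s=grab_frame('scene');o=pickle=None
import pickle;o=pickle.load(open('s8.pkl','rb'))
c=np.hstack([cv2.resize(x['pixels'][145:180,275:310,::-1],None,fx=11,fy=11,interpolation=2) for x in(o,s)])
cv2.imwrite('pics/n3.png',c);pickle.dump(s,open('s9.pkl','wb'))"
```

```text
finger_gap: 0.627
```

View pics/n3.png

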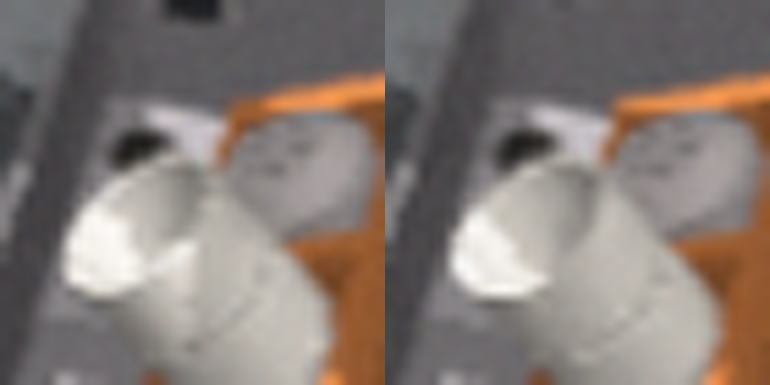

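The new seating (right) shows the rim and seam at the same place as the earlier lightly seated one (left), or about 1 mm deeper. It is home under its own weight, so I push no further. Now the flap.

```bash
python3 -m inch '[[0.44,0,0,-19,0],[0.44,0,0,-19,0],[0.44,0,0,-19,7],[0.44,0,0,-19,14],[0.44,0,0,-19,21],[0.44,0,0,-19,90],[0.44,0,0,-19,90],[0.44,0,0,-19,90],[0.44,-12,0,-19,90],[0.44,-15.2,0,-19,90],[0.44,-15.2,0,-19,90],[0.44,-15.2,0,-19,90]]' 30 |tail -1; python3 -m inch '[[0.44,0,0,0,12],[0.44,0,0,0,12],[0.44,0,0,0,12]]' |tail -1; python3 -c "
from h import *
need(H+.0485*XB+[0,0,.342-.158+.04],17.9)"
```

```text
finger_gap: 0.281
finger_gap: 0.282
t 38.2 tcp [0.6587 0.1568 0.4057] yawY 24.9 tilt [-0.004 -0.001 -1.   ] gap 0.282 F [0.8 0.9 0.1]
shift cm [-0.03  0.1   2.36] turn 7.0
```

```bash
python3 -m inch '[[0.44,0,0,0,7],[0.44,0,0.1,2,7],[0.44,0,0.1,2,7],[0.44,0,0.1,2,7]]' |tail -1; python3 -c "
from h import *
need(H+.0485*XB+[0,0,.325-.158],17.9)
s=grab_frame('scene');save(s,'c1',(270,60,380,180),5)"
```

```text
finger_gap: 0.279
t 38.53 tcp [0.6583 0.1569 0.3865] yawY 18.1 tilt [-0.004 -0.001 -1.   ] gap 0.279 F [-1.2 -0.3  0.4]
shift cm [-0.04  0.16  6.15] turn 0.2
```

View pics/c1.png

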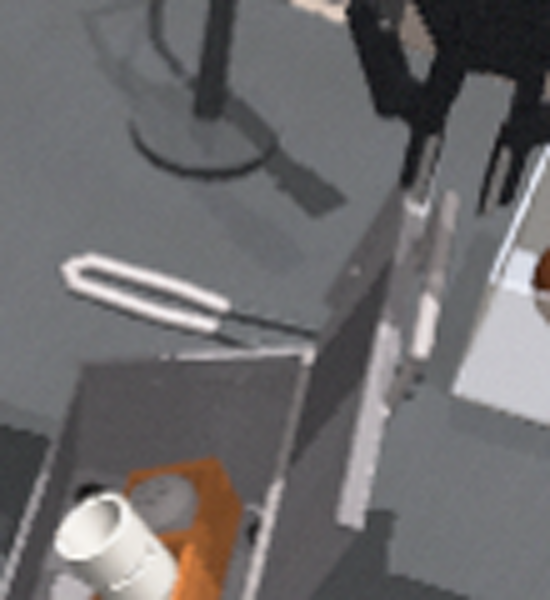

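```bash
python3 -m inch '[[0.44,0,0.1,2,0],[0.44,0,0.1,4,0],[0.44,0,0.1,5.3,0],[0.44,0,0.1,6.1,0],[0.44,0,0.1,6.1,0],[0.44,0,0.1,6.1,0]]' |tail -1; python3 -c "
from h import *
need(H+.0485*XB+[0,0,.3265-.158],17.9)
s=grab_frame('scene');save(s,'c2',(270,60,380,180),5)"
```

```text
finger_gap: 0.278
t 39.08 tcp [0.6605 0.1574 0.328 ] yawY 18.0 tilt [ 0. -0. -1.] gap 0.278 F [ 0.6 -0.3  0.5]
shift cm [-0.02 -0.1   0.15] turn 0.1
```

View pics/c2.png

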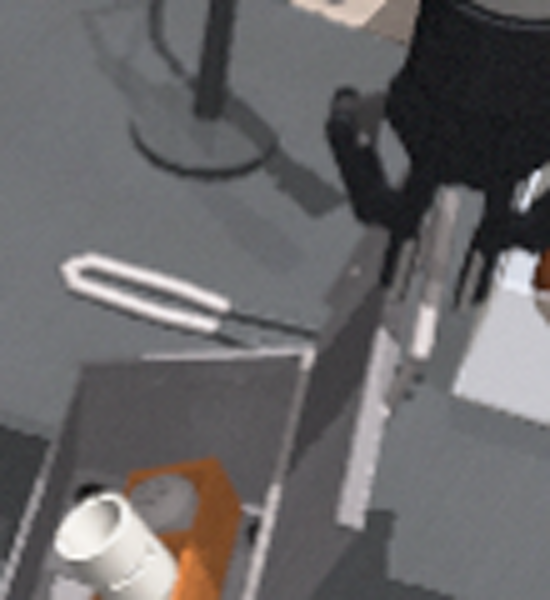

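The bar lies between the fingers. Close on it and compute the return arc.

```bash
python3 -m inch '[[1,0,-0.1,0.1,0],[1,0,-0.1,0.1,0],[1,0,-0.1,0.1,0],[1,0,-0.1,0.1,0]]' 30 |tail -1; sed -i 's/\[0,0,.019\]/[0,0,.015]/' arc.py; python3 arc.py 123.5 79.5 -4
```

```text
finger_gap: 0.101
[0.89232901 0.20778054 4.30951611] radius 0.1916306945295904 7.065969322872474e-05 123.95106296389883
123.5 y 0.0 z -0.0; 119.5 y -1.3 z -0.3; 115.5 y -2.6 z -0.5; 111.5 y -3.9 z -0.6; 107.5 y -5.3 z -0.6; 103.5 y -6.6 z -0.5; 99.5 y -7.9 z -0.3; 95.5 y -9.2 z -0.1; 91.5 y -10.5 z 0.3; 87.5 y -11.7 z 0.7; 83.5 y -12.9 z 1.2; 79.5 y -14.1 z 1.9;
```

```bash
python3 -m inch '[[1,0,-0.6,-0.3,0],[1,0,-1.3,-0.4,0],[1,0,-2.6,-0.6,0],[1,0,-3.9,-0.7,0],[1,0,-5.3,-0.7,0],[1,0,-6.6,-0.6,0],[1,0,-7.9,-0.4,0],[1,0,-9.2,-0.1,0],[1,0,-10.5,0.2,0],[1,0,-11.7,0.6,0],[1,0,-12.9,1.1,0],[1,0,-12.9,1.1,0]]' 30 |tail -1; python3 arc.py 83.5 39.5 -4; python3 -c "
from h import *
s=grab_frame('scene');save(s,'c3',(230,60,380,210),4)"
```

```text
finger_gap: 0.1
[-3.49271936 -1.68432984  2.14320944] radius 0.1913098114713015 0.00031232146880471045 82.58599670940194
83.5 y 0.0 z -0.0; 79.5 y -1.2 z 0.6; 75.5 y -2.3 z 1.3; 71.5 y -3.4 z 2.1; 67.5 y -4.4 z 2.9; 63.5 y -5.4 z 3.8; 59.5 y -6.3 z 4.8; 55.5 y -7.1 z 5.8; 51.5 y -7.8 z 6.9; 47.5 y -8.5 z 8.1; 43.5 y -9.1 z 9.3; 39.5 y -9.6 z 10.5;
```

View pics/c3.png

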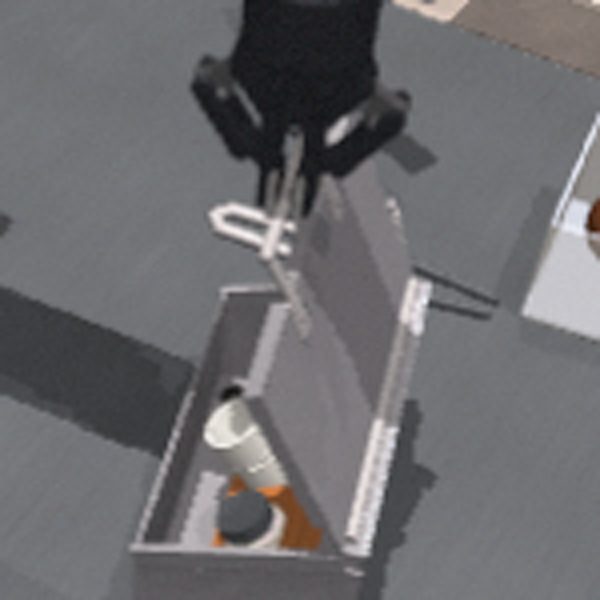

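```bash
python3 -m inch '[[1,0,-0.6,0.3,0],[1,0,-1.2,0.6,0],[1,0,-2.3,1.3,0],[1,0,-3.4,2.1,0],[1,0,-4.4,2.9,0],[1,0,-5.4,3.8,0],[1,0,-6.3,4.8,0],[1,0,-7.1,5.8,0],[1,0,-7.8,6.9,0],[1,0,-8.5,8.1,0],[1,0,-9.1,9.3,0],[1,0,-9.1,9.3,0]]' 30 |tail -1; python3 arc.py 43.5 -0.5 -4
```

```text
finger_gap: 0.101
[-0.75110417 -0.42729419 -3.01683941] radius 0.19000376925508505 0.0003785404192068685 42.56867751169287
43.5 y 0.0 z -0.0; 39.5 y -0.5 z 1.2; 35.5 y -0.9 z 2.5; 31.5 y -1.3 z 3.8; 27.5 y -1.5 z 5.1; 23.5 y -1.7 z 6.4; 19.5 y -1.7 z 7.7; 15.5 y -1.7 z 9.0; 11.5 y -1.5 z 10.4; 7.5 y -1.3 z 11.7; 3.5 y -1.0 z 13.0; -0.5 y -0.6 z 14.2;
```

```bash
python3 -m inch '[[1,0,-0.3,0.6,0],[1,0,-0.5,1.2,0],[1,0,-0.9,2.5,0],[1,0,-1.3,3.8,0],[1,0,-1.5,5.1,0],[1,0,-1.7,6.4,0],[1,0,-1.7,7.7,0],[1,0,-1.7,9.0,0],[1,0,-1.5,10.2,0],[1,0,-1.5,11,0],[1,0,-1.4,11.4,0],[1,0,-1.4,11.4,0]]' 30 |tail -1; python3 arc.py 8 -1 -1; python3 -c "
from h import *
need(BAR-[0,0,.015],17.9)
s=grab_frame('scene');save(s,'c4',(230,60,380,230),3.5)"
```

```text
finger_gap: 0.103
[-4.08922681 -0.57484481 -2.93680637] radius 0.18977587037358248 0.0002780178093141089 8.19941426147034
8.0 y 0.0 z -0.0; 7.0 y 0.1 z 0.3; 6.0 y 0.1 z 0.6; 5.0 y 0.2 z 1.0; 4.0 y 0.3 z 1.3; 3.0 y 0.4 z 1.6; 2.0 y 0.5 z 1.9; 1.0 y 0.6 z 2.2; 0.0 y 0.7 z 2.6; -1.0 y 0.8 z 2.9; t 42.52 tcp [0.436  0.085  0.1074] yawY 18.0 tilt [-0.003 -0.    -1.   ] gap 0.103 F [-4.1 -0.6 -2.9]
shift cm [-0.03  0.68  2.6 ] turn 0.1
```

View pics/c4.png

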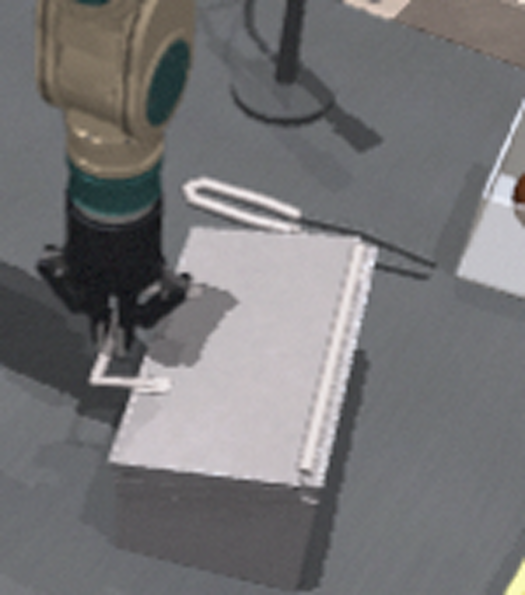

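The flap is about 8° from shut. I ease it down slowly.

```bash
python3 -m inch '[[1,0,0.1,0.3,0],[1,0,0.1,0.6,0],[1,0,0.2,1.0,0],[1,0,0.3,1.3,0],[1,0,0.4,1.6,0],[1,0,0.5,1.9,0],[1,0,0.5,2.1,0],[1,0,0.6,2.3,0],[1,0,0.6,2.5,0],[1,0,0.7,2.6,0],[1,0,0.7,2.6,0]]' 30 |tail -1; python3 arc.py 0 0 -1
```

```text
finger_gap: 0.105
[-5.5679169  -0.78912893 -4.19063842] radius 0.18996047658545057 0.00023417464802819103 0.25671770370734137
0.0 y 0.0 z -0.0;
```

```bash
python3 -m inch '[[1,0,0,0.1,0],[1,0,0.1,0.2,0],[1,0,0.1,0.3,0],[1,0,0.1,0.3,0]]' 30 |tail -1; python3 arc.py 0 0 -1
```

```text
finger_gap: 0.099
[-8.60956701 -1.54573447  4.95346674] radius 0.19000023660503848 0.00021685487787199167 -0.34196151376115225
0.0 y 0.0 z -0.0;
```

Seated: the force reversed to +5 N, so it is resting on its stop. Release and withdraw.

```bash
python3 -m inch '[[1,0,-0.1,0,0],[1,0,-0.1,0,0],[0.44,0,-0.1,0,0],[0.44,0,-0.1,0,0],[0.44,0,-0.1,0,0],[0.44,0,-0.1,-1,0],[0.44,0,-0.1,-3,0],[0.44,0,-0.1,-6,0],[0.44,0,-0.5,-10,0],[0.44,0,-3,-14,0],[0.44,0,-3,-14,0]]' |tail -1; python3 -c "
from h import *
s=grab_frame('scene');save(s,'d1',(230,60,380,230),3.5);need([.4,0,.25])"
```

```text
finger_gap: 0.28
t 44.78 tcp [0.4188 0.0781 0.2256] yawY 17.9 tilt [ 0.011  0.    -1.   ] gap 0.28 F [-0.2 -0.4 -0.1]
shift cm [-6.86 -4.17 -2.47] turn None
```

View pics/d1.png

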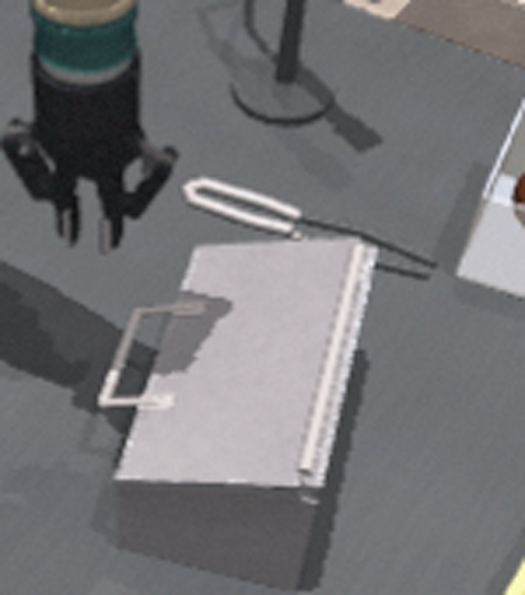

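The flap is fully shut and the gripper is clear. A last check compares the bar and bystanders with the first picture.

```bash
python3 - <<'E'
from h import *
import pickle
f0=pickle.load(open('f0.pkl','rb'))['scene'];s=grab_frame('scene')
d=cv2.absdiff(f0['pixels'],s['pixels']).max(2)
h=np.hstack([f0['pixels'][100:384,80:345],s['pixels'][100:384,80:345]])[:,:,::-1]
cv2.imwrite('pics/d2.png',cv2.resize(h,None,fx=1.5,fy=1.5))
for n,(x0,y0,x1,y1) in dict(flap=(255,120,340,235),jar=(150,245,182,285),mould=(205,255,240,295),red=(195,222,218,252),green=(180,300,210,332),wax=(198,188,230,216),bottle=(140,325,190,375),jacks=(278,108,355,138)).items(): print(n,(d[y0:y1,x0:x1]>40).mean().round(3))
E
```

```text
flap 0.06
jar 0.0
mould 0.038
red 0.0
green 0.0
wax 0.0
bottle 0.0
jacks 0.001
```

View pics/d2.png

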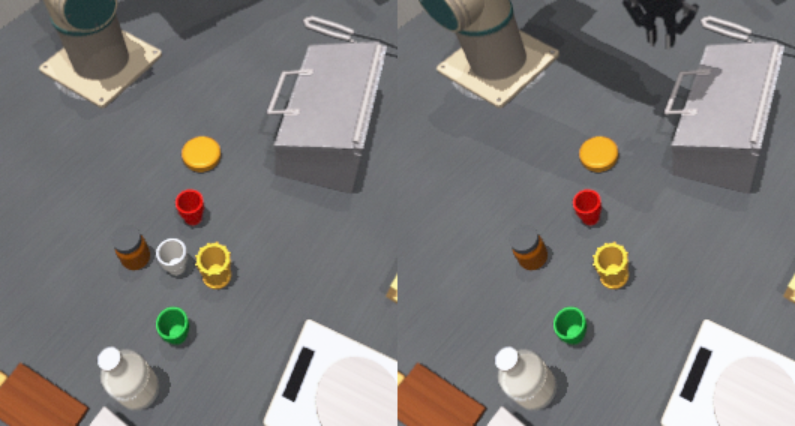

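The flap and bar are where they started, and the bystanders have not moved. The small difference near the mould comes from the removed cup's part of the crop, and the one at the flap is the arm's shadow.

```bash
python3 -c "
from workcell import *
print(job_done())"
```

```text
the job is handed in; nothing more can be done
None
```

I handed the job in at about 45 s. The silver cup is nested mouth up in the rack cup (middle well), and the flap is shut. The weak point is the nesting: I pushed too hard once and had to undo it.

- **Flap opening:** I swung it over by the bar and it stayed open on its own.
- **First try at nesting:** The tool only points straight down, and the upright cup landed on the rack cup's front rim, with up to about 21 N there. I tilted the cup against the box's front wall and then seated it along the rack cup's axis with about 7 N.
- **Over-push:** My confirming push reached about 15 N, over the 10 N limit. A test pull lifted both cups, so they had wedged.
- **Mending it:** I levered the cup sideways in the well until they separated, and the load fell back to one cup's weight. Then I nested it again and let it drop the last few millimetres under its own weight, with no further push.
- **Flap closing:** I eased it down by the bar until the force reversed (+5 N on its stop), then released it.

**Last checks**
- **Seating:** After the second nesting, the rim and seam matched the earlier light seating to within about 1 mm. That earlier seating measured about 32 mm above the rack cup's foot by the cameras. The arm's own position put it nearer 39 mm, so the two disagreed. The pair leans a few degrees further forward than the empty rack cup did. I did not repeat the pull test after the second nesting.
- **Surroundings:** The flap is back where it started. The bystanders on the bench that I compared with the first picture are unmoved, and the gripper touches nothing. With the flap shut I could not see the sifter and jar in the rack again.

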